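# Reload the pump bottle caddy under its lever-worked hold-down bar

## Robot

A 6-joint arm with a two-finger parallel gripper is mounted at the origin on the work surface. World frame = base frame: x ahead of the robot, y to its left, z up, the work surface at z = 0. Lengths are in mm, angles in rad, forces in N, time in s.
With the tool pointing down it reaches from about 350 to 875 mm from the base axis. Payload 4.2 kg.
Tool frame: the origin (TCP) lies at the very end of the fingers, on their centre line; the grasp point (between the pads) lies 19 mm behind it; z points along the fingers, y is the line along which they close (so a half turn about z gives the same grasp; the last joint's range is limited). The gripper opens to 85 mm and grips with 20 to 120 N. Pads are 22 mm wide; open, the fingers measure 114 mm over their backs; the gripper's body (76 mm by 85 mm) begins 54 mm behind the grasp point. The pads swing forward as they close: fully open they stand 13 mm farther back than shut.
Start: joints at [1.377, 0.385, 0.008, 0, -1.194, -0.259], TCP at [273.394, 562.01, 231.312] pointing down, gripper open.
Joint ranges: [-3.14, 3.14], [-1.21, 2.06], [-1.07, 1.41], [-3.16, 2.05], [-2.99, -0.16], [-3.1, 3.1]. Speed limits (rad/s): [2.79, 2.79, 3.14, 3.14, 3.14, 3.14].

## Interface

Orientations are given as a unit quaternion [x, y, z, w].
In Python, from bench import monitor, get_image, camera_info, job_done gives the robot as it stands.
- The arm moves only by the tool send_rows, never from a script. Its argument "series" is a list of rows, each a list of 3 entries, a list of its own where there are three numbers: the shift along the tool's x, y, z in mm, then the turn, a rotation vector about the tool's x, y, z in rad, then the finger opening in mm, from 0 to 85.4. A call has 1 to 8 rows; each row shifts and turns the commanded pose from where the row before left it, along the tool's axes as they then stand; what a row does not reach is not made up. A row lasts 1/10 s, in which the tool goes at most 50 mm and 8.59 degrees, less where a joint would pass 70% of its speed; a pose out of reach is approached as far as the arm can. A call with a gripper value outside its range is refused whole. The fingers move at their own pace and stop on an object; the grip force is fixed at half the most. Time passes only in rows, so rows that do not move let the fingers close. It gives the time, the measured TCP pose, the force, the opening and the grip force at its end, in the units of the state.
- monitor.read_state(): the state, without advancing time (a new reading comes with each control period).
- get_image(name): name is "scene" or "top"; returns the picture (480x640x3 uint8, red, green, blue); there is no depth.
- camera_info(name): a dict with "intrinsics" (3x3 intrinsics, pixels), "R" (3x3) and "t" (3): a world point X has camera coordinates R X + t. Camera axes: x right, y down, z forward; pixel columns grow to the right and rows downward; lengths in mm; the calibration is good to about 2 mm. A picture is of the moment at which its call begins. camera_info takes no time and is no camera call.
- job_done(): hands the job in; it is judged then, once.
The state is a dict: "clock": time; "joints": joint angles; "joint_vel": joint speeds; "joint_efforts": joint torques, N m; "position": TCP position; "ee_rot": TCP orientation; "contact_force": force on the tool from outside, world axes, zero at the start; "wrist_torque": the same for the moment, N m; "gripper_width": finger opening in mm; "grasp_force": force on a finger pad.
Only numpy, scipy, OpenCV 4.12 (cv2) and the standard library are available. Lean on these libraries where they do the work, as an engineer would, in place of code of your own. Each camera call takes 0.05 s, during which the arm holds its last target. There are 200 camera calls.

## Task

Raise the little lever on the head of the bottle caddy so that its hold-down bar stands up, and if the green scrubber has been left in the caddy, lay it flat in the white dish, ridge up. Stand every orange pump bottle, fallen or standing, upright in a row in the caddy's tray, and only then lower the lever until the bar is fully down over them. Leave the lint roller, the spray can and the polish jar where they are.

Things in the scene. Friction and masses are not known exactly. Their poses are not given: they have to be found in the camera images.
- caddy: Fixed bottle caddy: translucent blue tray, outside 90 (x) x 320 (y) x 22 mm, walls and floor 5 mm; takes four bottles in a row along y under its bar. 190 mm grey pillars (34 x 22 mm) at x = 80, y = -178 and 178 mm; 66 mm high back panel at x = 94 mm. Origin: centre of the tray's underside, on the shelf; x to the back (away from the robot), y along the tray, z up.
- bar (a joint): Angle of hold-down bar and lever (one rigid piece), rad: 0 = fully down (bar level over the tray's middle line, 161 to 169 mm above the shelf, 21 mm over standing bottles); 1.75 = fully up at its stop, just past upright. Turns about the caddy's y axis through the pivot; stays where left (3 N at the knob). Bar 80 mm from the axis, 24 mm wide, 326 mm long, an arm at each end.
- lever_knob (a point): Centre of the black ball knob (24 mm) on the end of the small lever on the caddy's head, beyond the tray's -y end (caddy y = -238 mm). The lever is 70 mm from pivot to knob; with the bar down it points to the robot (caddy -x), 0.5 rad below level; it rises with the bar.
- lever_pivot (a point): The pivot axis of the lever and bar, at the lever: caddy x = 80, y = -238, z = 165 mm; the axis runs along the caddy's y. The grey head that holds it is 44 x 26 x 52 mm, at caddy y = -189 to -215 mm.
- bottle1: Closed square pump bottle, 54 x 54 x 135 mm tall, 0.2 to 0.4 kg: square body 92 mm tall, 18 mm neck, round push head (32 mm ball) on top, centre 119 mm above the underside. Starts standing or lying on a flat side on the shelf, or absent. Origin: on its axis, 67.5 mm above its underside; z points from underside to head, x and y square to the flat sides.
- bottle2: Closed square pump bottle, 54 x 54 x 135 mm tall, 0.2 to 0.4 kg: square body 92 mm tall, 18 mm neck, round push head (32 mm ball) on top, centre 119 mm above the underside. Starts standing or lying on a flat side on the shelf, or absent. Origin: on its axis, 67.5 mm above its underside; z points from underside to head, x and y square to the flat sides.
- bottle3: Closed square pump bottle, 54 x 54 x 135 mm tall, 0.2 to 0.4 kg: square body 92 mm tall, 18 mm neck, round push head (32 mm ball) on top, centre 119 mm above the underside. Starts standing or lying on a flat side on the shelf, or absent. Origin: on its axis, 67.5 mm above its underside; z points from underside to head, x and y square to the flat sides.
- bottle4: Closed square pump bottle, 54 x 54 x 135 mm tall, 0.2 to 0.4 kg: square body 92 mm tall, 18 mm neck, round push head (32 mm ball) on top, centre 119 mm above the underside. Starts standing or lying on a flat side on the shelf, or absent. Origin: on its axis, 67.5 mm above its underside; z points from underside to head, x and y square to the flat sides.
- scrubber: Green hard silicone scrubber, may be absent: base 56 (x) x 100 (y) x 24 mm thick, with an upright grip ridge on top, 22 (x) x 76 (y) mm, up to 58 mm above the underside. When present it starts lying in the caddy's tray under the bar. Origin: centre of its underside; z up through the ridge.
- dish: White ceramic rectangular dish, fixed, outside 110 (x) x 150 (y) x 14 mm, walls 6 mm, floor 6 mm thick. Origin: centre of its underside, z up.
- roller_tray: Bystander: low translucent blue tray, fixed, 110 (x) x 190 (y) x 25 mm high, that holds the lint roller. Origin: centre of its underside.
- roller: Bystander: chrome-handled lint roller, 155 mm long along its y, white roll of 40 mm diameter, lying in its tray. Origin: on the axis, near the middle.
- spray: Bystander, may be absent: standing aluminium spray can, 54 mm diameter, 170 mm tall. Origin: centre of its underside.
- polish: Bystander: amber glass polish jar, 72 mm diameter, 50 mm tall. Origin: centre of its underside.

How it is judged (in metres and radians):
On the way, in this order (a step that is already met when the one before it is completed fails the run):
1. The lever is raised: the bar stands up (over 1.4 rad) (value of joint bar above 1.4 rad), for 0.2 s.
2. With the bar still up (over 1 rad), every bottle present stands upright in the caddy's tray and the scrubber, if present, lies in the dish (x of bottle1 in the frame of caddy between -0.03 and 0.03 m and y of bottle1 in the frame of caddy between -0.135 and 0.135 m and z of each of bottle1, bottle2, bottle3, bottle4 in the frame of caddy below 0.085 m and angle between each of bottle1, bottle2, bottle3, bottle4's own z axis and vertical below 0.12 rad and linear speed of each of bottle1, bottle2, bottle3, bottle4, scrubber below 0.03 m/s and x of bottle2 in the frame of caddy between -0.03 and 0.03 m and y of bottle2 in the frame of caddy between -0.135 and 0.135 m and x of bottle3 in the frame of caddy between -0.03 and 0.03 m and y of bottle3 in the frame of caddy between -0.135 and 0.135 m and x of bottle4 in the frame of caddy between -0.03 and 0.03 m and y of bottle4 in the frame of caddy between -0.135 and 0.135 m and x of scrubber in the frame of dish between -0.035 and 0.035 m and y of scrubber in the frame of dish between -0.04 and 0.04 m and z of scrubber in the frame of dish below 0.014 m and angle between scrubber's own z axis and vertical below 0.15 rad and value of joint bar above 1 rad), for 0.2 s.
3. The lever is lowered: the bar is fully down (under 0.08 rad) (value of joint bar below 0.08 rad), for 0.2 s.
At the end, for the whole second after the job is handed in: Each bottle present stands in the caddy tray (within 30 mm of its middle line, 135 mm of its middle along the row, 0.12 rad of upright, at rest); the scrubber, if present, lies flat in the dish, ridge up (within 35 mm in x, 40 mm in y of its centre); the bar is down (under 0.08 rad) (x of bottle1 in the frame of caddy between -0.03 and 0.03 m and y of bottle1 in the frame of caddy between -0.135 and 0.135 m and z of each of bottle1, bottle2, bottle3, bottle4 in the frame of caddy below 0.085 m and angle between each of bottle1, bottle2, bottle3, bottle4's own z axis and vertical below 0.12 rad and linear speed of each of bottle1, bottle2, bottle3, bottle4, scrubber below 0.03 m/s and x of bottle2 in the frame of caddy between -0.03 and 0.03 m and y of bottle2 in the frame of caddy between -0.135 and 0.135 m and x of bottle3 in the frame of caddy between -0.03 and 0.03 m and y of bottle3 in the frame of caddy between -0.135 and 0.135 m and x of bottle4 in the frame of caddy between -0.03 and 0.03 m and y of bottle4 in the frame of caddy between -0.135 and 0.135 m and x of scrubber in the frame of dish between -0.035 and 0.035 m and y of scrubber in the frame of dish between -0.04 and 0.04 m and z of scrubber in the frame of dish below 0.014 m and angle between scrubber's own z axis and vertical below 0.15 rad and value of joint bar below 0.08 rad); the robot touches nothing.
It fails at once if The lint roller is shifted more than 40 mm from where it stood (distance of roller from where it was at the start of the episode above 0.04 m).
It fails at once if The spray can is shifted more than 40 mm from where it stood (distance of spray from where it was at the start of the episode above 0.04 m).
It fails at once if The polish jar is shifted more than 40 mm from where it stood (distance of polish from where it was at the start of the episode above 0.04 m).
Of bottle1, bottle2 only 1 to 2 are there at a start; the rules pass over those that are not, and their reading is None.
Of bottle3, bottle4 only 1 to 2 are there at a start; the rules pass over those that are not, and their reading is None.
Of scrubber, spray only 1 to 2 are there at a start; the rules pass over those that are not, and their reading is None.
At some moment in a run one of bottle1, bottle2, bottle3, bottle4 may be knocked a few centimetres aside while the robot is not near it.
Once in a run the grip may slacken for a moment while it holds something.
It also fails if it takes over 210 s, if anything falls off the work surface, if the arm or the gripper's body presses on something with over 40 N, if the wrist force passes 120 N, or if a joint passes its speed limit or range.

## Working session

There is one attempt and no reset: what is moved stays moved. The work goes in short steps, Python scripts to look and compute and a tool call to move; the robot and the scene stay as the last step left them, time stands still between calls to the robot, and variables do not carry over. Pictures are saved under pics/ and viewed, at most 14 in all, crops included, and the job is handed in when it is done.

Besides the shell and the picture viewer there is one more tool, called after ">>>" as name([rows], argument=value, ...), one row to a line, values as JSON. send_rows: Moves the arm, as the interface text tells. Its arguments: {"type":"object","properties":{"series":{"type":"array"}},"required":["series"]}

```bash
mkdir -p pics; python3 - <<'E'
from bench import monitor,get_image,camera_info
import cv2,numpy as np
for n in("scene","top"):
    im=get_image(n);cv2.imwrite(f"pics/{n}0.png",im[:,:,::-1]);c=camera_info(n);print(n,np.round(c["intrinsics"],1).tolist(),np.round(c["R"],4).tolist(),np.round(c["t"],1).tolist())
print(monitor.read_state())
E
```

```text
scene [[514.6, 0.0, 321.5], [0.0, 514.6, 237.1], [0.0, 0.0, 1.0]] [[-0.2188, 0.9756, 0.019], [0.6446, 0.1591, -0.7478], [-0.7326, -0.1514, -0.6636]] [117.9, -248.6, 1573.7]
top [[442.5, 0.0, 312.7], [0.0, 442.5, 240.9], [0.0, 0.0, 1.0]] [[-0.0049, -0.9997, -0.026], [-0.9846, 0.0093, -0.1744], [0.1746, 0.0247, -0.9843]] [23.4, 542.7, 1130.6]
{'clock': 0.1, 'joints': array([ 1.37658378e+00,  3.85504005e-01,  6.77102195e-03, -4.55313122e-04,
       -1.19401607e+00, -2.58575897e-01]), 'joint_vel': array([ 0.00084044, -0.00242539,  0.00523854,  0.00133635, -0.00024327,
       -0.00132887]), 'joint_efforts': array([ 1.41921265e-05, -3.93317628e+01,  1.88932014e+01,  4.19789270e+00,
       -2.55581232e-03,  6.06532254e-06]), 'position': array([273.18591358, 561.55161335, 230.31660881]), 'ee_rot': array([ 9.74462763e-01, -2.24546935e-01, -1.80080290e-04,  9.82668215e-04]), 'contact_force': array([ 0.21843851, -0.2072107 ,  0.30171051]), 'wrist_torque': array([ 0.02194008,  0.02411975, -0.00325496]), 'grasp_force': 0.0, 'gripper_width': 85.57556395262384}
```

View pics/scene0.png

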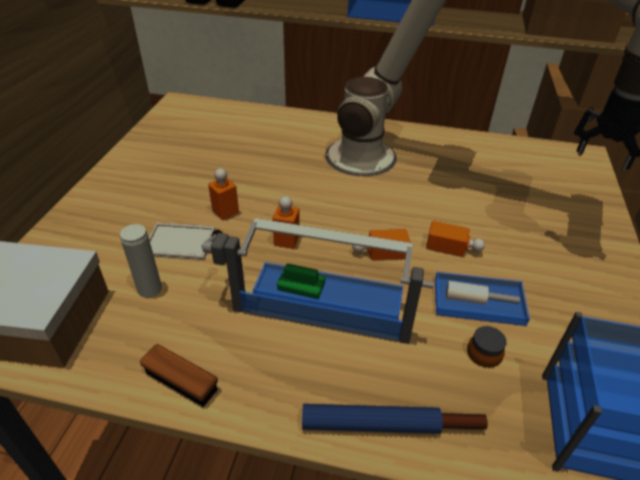

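View pics/top0.png

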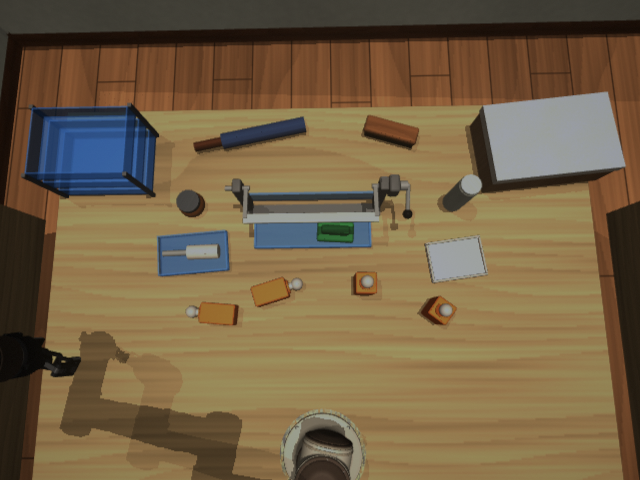

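The scene view shows all four bottles (two standing at (222,195) and (287,222), two lying at (385,243) and (455,238)), the scrubber in the tray at (300,280), and the spray can at (140,262). In the top view the tray spans (255..371, 222..248), the knob is at (408,214), the dish is at (456,259), the bottles are at (366,283), (438,310), (272,291) and (218,313), and the scrubber is at (336,231).

```bash
cat > h.py <<'E'
import cv2,numpy as np
from bench import monitor,get_image,camera_info
from scipy.spatial.transform import Rotation as Ro
def cam(n):
    c=camera_info(n);return np.array(c["intrinsics"]),np.array(c["R"]),np.array(c["t"])
def ray(n,p):
    K,R,t=cam(n);return -R.T@t,R.T@np.linalg.solve(K,[p[0],p[1],1.])
def plane(n,p,z):
    C,d=ray(n,p);return C+d*(z-C[2])/d[2]
def proj(n,X):
    K,R,t=cam(n);q=K@(R@np.array(X,float)+t);return q[:2]/q[2]
def tri(p,q):
    a,u=ray("scene",p);b,v=ray("top",q)
    s=np.linalg.lstsq(np.c_[u,-v],b-a,rcond=None)[0];A,B=a+s[0]*u,b+s[1]*v
    return (A+B)/2,np.linalg.norm(A-B)
def blobs(im,lo,hi,amin=60):
    hsv=cv2.cvtColor(im,cv2.COLOR_RGB2HSV);m=cv2.inRange(hsv,np.array(lo),np.array(hi))
    cs,_=cv2.findContours(m,cv2.RETR_EXTERNAL,cv2.CHAIN_APPROX_NONE)
    return [c for c in cs if cv2.contourArea(c)>amin]
def cen(c):
    M=cv2.moments(c);return M["m10"]/M["m00"],M["m01"]/M["m00"]
OR=((3,170,80),(18,255,255));GR=((45,120,30),(80,255,255))
E
python3 - <<'E'
from h import *
np.set_printoptions(precision=1,suppress=True)
for n in("top","scene"):
    im=cv2.imread(f"pics/{n}0.png")[:,:,::-1].copy()
    print(n,"C",ray(n,(0,0))[0])
    for nm,(lo,hi) in dict(orange=OR,green=GR,blue=((100,120,60),(125,255,255))).items():
        for c in blobs(im,lo,hi):
            r=cv2.minAreaRect(c);print(nm,np.array(cen(c)),cv2.contourArea(c),np.array(r[0]),np.array(r[1]),round(r[2],1))
    hsv=cv2.cvtColor(im,cv2.COLOR_RGB2HSV)
im=cv2.imread("pics/top0.png")
cv2.imwrite("pics/top0c.png",cv2.resize(im[165:335,150:500],None,fx=2.28,fy=2.28,interpolation=cv2.INTER_CUBIC))
im=cv2.imread("pics/scene0.png")
cv2.imwrite("pics/scene0c.png",cv2.resize(im[160:350,110:540],None,fx=1.86,fy=1.86,interpolation=cv2.INTER_CUBIC))
# tray from top
for p in((255,248),(371,248)):print("tray front top",plane("top",p,22))
for p in((426,241),(481,236),(487,275),(432,282)):print("dish",plane("top",p,14))
print("knob",plane("top",(408,214),131), "spray top",plane("top",(470,184),170))
print("bar ends",plane("top",(243,217),169),plane("top",(380,217),169))
E
```

```text
top C [ 337.1   -9.7 1208.2]
orange [216.5 313.3] 666.0 [216.3 313.3] [36.2 20.3] 4.8
orange [441.7 310.2] 437.5 [441.4 310.6] [22.2 22.3] 35.5
orange [270.3 291.4] 697.0 [270.6 291.2] [20.6 37.5] 72.6
orange [365.9 282.6] 412.5 [365.5 282.5] [21. 21.] 90.0
green [335.2 231.7] 596.5 [335. 232.] [18. 36.] 90.0
blue [201.5 261. ] 160.0 [193.2 253.6] [38.2 69.4] 85.5
blue [307.8 244.2] 137.0 [312.4 235.4] [ 23.  115.1] 89.1
blue [ 95.  153.9] 7990.0 [ 89.4 150.7] [ 86.3 129.5] 89.1
scene C [1338.9  162.8  856.2]
orange [  9.8 469.2] 428.0 [ 14. 466.] [26. 28.] 90.0
orange [ 62.9 434.5] 3316.0 [ 55.6 442.4] [91.3 66.1] 13.1
orange [177.8 369.7] 1680.5 [177.4 369.6] [73.9 25.5] 29.0
orange [385.1 254.6] 249.0 [385.6 255.7] [36.8 10.7] 8.7
orange [283.3 240.2] 241.0 [283.5 240.2] [23.  12.8] 9.5
orange [391.2 233.8] 325.5 [389.5 232.6] [41.  11.6] 8.1
orange [447.9 238.2] 1131.5 [448.3 238.3] [41.8 29.7] 12.5
orange [286.2 214.6] 271.0 [286.1 213.3] [27.3 16.2] 7.1
orange [223.5 198.6] 897.5 [223.7 198.8] [40.3 27.1] 80.5
green [301.  280.8] 1029.5 [301.  280.4] [44.6 26.6] 13.0
blue [372.1 416.4] 2460.0 [372.5 416.4] [137.5  19.3] 1.6
blue [599.3 405.4] 10352.5 [593.5 398. ] [ 91. 162.] 0.0
blue [482.3 304.8] 1989.0 [481.8 298.8] [96.3 40.6] 7.0
blue [332.2 303. ] 5520.5 [322.7 297.3] [164.9  49.1] 10.6
blue [378.9   9.1] 996.5 [379.   10.5] [21. 62.] 90.0
tray front top [529.3 177.4  22. ]
tray front top [ 526.4 -137.7   22. ]
dish [ 545.6 -288.4   14. ]
dish [ 558.  -437.7   14. ]
dish [ 451.7 -446.1   14. ]
dish [ 434.  -298.8   14. ]
knob [ 593.7 -220.   131. ] spray top [ 657.1 -364.5  170. ]
bar ends [581.7 184.7 169. ] [ 578.  -145.4  169. ]
```

View pics/top0c.png

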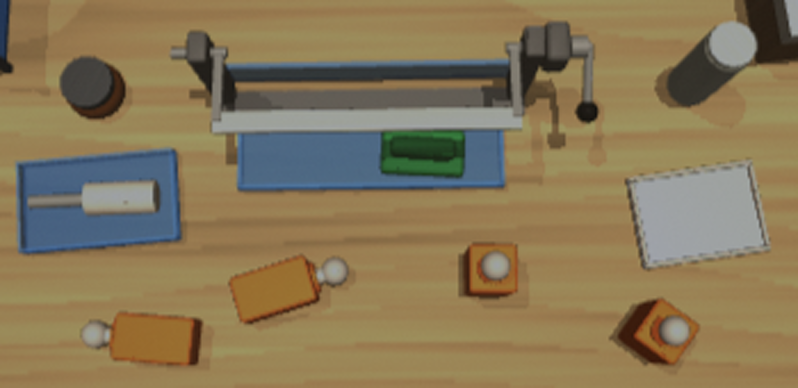

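View pics/scene0c.png

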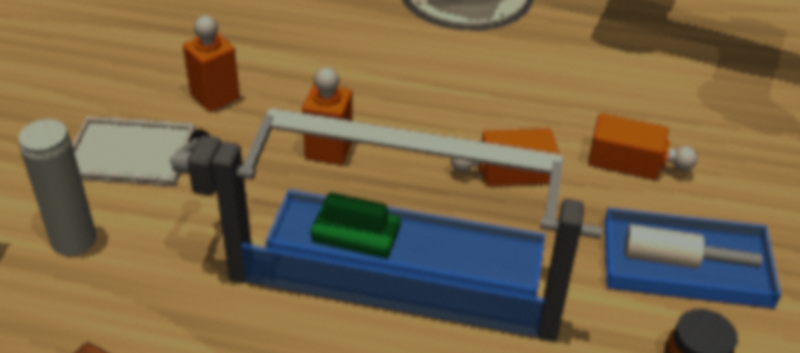

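The crops confirm the heads: standing balls at top-view px (367,282) and (446,310), lying balls at (296,283) and (192,311). The knob is black at (408,214). I'll square the tool up, lift it, and travel to above the knob.

>>> send_rows([
  [[0,0,-20],[0,0,-0.1133],85],
  [[0,0,-20],[0,0,-0.1133],60],
  [[0,0,-20],[0,0,-0.1133],60],
  [[0,0,-20],[0,0,-0.1133],60],
])

```text
clock: 0.5
position: [273.2, 561.7, 311.4]
ee_rot: [1.0, 0.002, -0.0, 0.001]
contact_force: [0.7, -0.4, 0.1]
gripper_width: 60.0
grasp_force: 0.0
```

>>> send_rows([
  [[8,20,0],[0,0,0],60],
  [[16,39,0],[0,0,0],60],
  [[16,39,0],[0,0,0],60],
  [[16,39,0],[0,0,0],60],
  [[16,39,0],[0,0,0],60],
  [[16,39,0],[0,0,0],60],
  [[16,39,0],[0,0,0],60],
  [[16,39,0],[0,0,0],60],
])

```text
clock: 1.3
position: [393.6, 267.2, 311.1]
ee_rot: [1.0, 0.0, -0.0, 0.0]
contact_force: [0.6, -0.5, -0.6]
gripper_width: 59.8
grasp_force: 0.0
```

>>> send_rows([
  [[16,39,0],[0,0,0],60],
  [[16,39,0],[0,0,0],60],
  [[16,39,0],[0,0,0],60],
  [[16,39,0],[0,0,0],60],
  [[16,39,0],[0,0,0],60],
  [[16,39,0],[0,0,0],60],
  [[16,39,0],[0,0,0],60],
  [[16,39,0],[0,0,0],60],
])

```text
clock: 2.1
position: [521.8, -44.6, 311.0]
ee_rot: [1.0, 0.0, -0.0, -0.0]
contact_force: [0.6, 0.3, -0.1]
gripper_width: 59.8
grasp_force: 0.0
```

>>> send_rows([
  [[16,39,0],[0,0,0],60],
  [[16,39,0],[0,0,0],60],
  [[16,39,0],[0,0,0],60],
  [[16,39,0],[0,0,0],60],
  [[8,20,0],[0,0,0],60],
  [[0,0,0],[0,0,0],60],
])

```text
clock: 2.7
position: [594.0, -221.4, 309.3]
ee_rot: [1.0, -0.002, -0.001, -0.0]
contact_force: [-0.2, 0.3, -0.3]
gripper_width: 60.1
grasp_force: 0.0
```

>>> send_rows([
  [[0,0,35],[0,0,0],60],
  [[0,0,35],[0,0,0],60],
  [[0,0,35],[0,0,0],60],
  [[0,0,35],[0,0,0],60],
  [[0,0,30],[0,0,0],60],
  [[0,0,25],[0,0,0],60],
  [[0,0,0],[0,0,0],15],
  [[0,0,0],[0,0,0],15],
])

```text
clock: 3.5
position: [593.9, -218.5, 116.8]
ee_rot: [1.0, 0.001, -0.0, 0.0]
contact_force: [0.1, -0.2, 0.9]
gripper_width: 31.7
grasp_force: 0.0
```

>>> send_rows([
  [[0,0,0],[0,0,0],15],
  [[0,0,0],[0,0,0],15],
  [[0,0,0],[0,0,0],15],
])

```text
clock: 3.8
position: [594.3, -215.5, 117.4]
ee_rot: [1.0, 0.0, 0.001, -0.002]
contact_force: [-0.1, 10.3, -2.0]
gripper_width: 21.1
grasp_force: 58.6
```

>>> send_rows([
  [[0,0,0],[0,0,0],40],
  [[0,-3,0],[0,0,0],40],
  [[0,0,7],[0,0,0],40],
  [[0,0,0],[0,0,0],15],
  [[0,0,0],[0,0,0],15],
  [[0,0,0],[0,0,0],15],
  [[0,0,0],[0,0,0],15],
])

```text
clock: 4.5
position: [593.4, -215.4, 109.0]
ee_rot: [1.0, 0.0, -0.0, -0.0]
contact_force: [-0.6, 4.8, -0.6]
gripper_width: 21.3
grasp_force: 58.5
```

>>> send_rows([
  [[-4.9,0,-11.2],[0,0,0],15],
  [[-2.9,0,-11.9],[0,0,0],15],
  [[-0.8,0,-12.2],[0,0,0],15],
  [[1.4,0,-12.2],[0,0,0],15],
  [[3.5,0,-11.7],[0,0,0],15],
  [[0,0,0],[0,0,0],15],
])

```text
clock: 5.1
position: [579.3, -215.5, 168.3]
ee_rot: [1.0, 0.0, -0.013, -0.002]
contact_force: [-23.6, 6.0, 8.4]
gripper_width: 19.3
grasp_force: 59.5
```

>>> send_rows([
  [[5.4,0,-11],[0,0,0],15],
  [[7.3,0,-9.8],[0,0,0],15],
  [[8.9,0,-8.4],[0,0,0],15],
  [[10.2,0,-6.8],[0,0,0],15],
  [[10,0,-4.5],[0,0,0],15],
  [[0,0,0],[0,0,0],15],
  [[0,0,0],[0,0,0],15],
  [[0,0,0],[0,0,0],15],
])

```text
clock: 5.9
position: [618.1, -215.5, 208.8]
ee_rot: [1.0, -0.001, -0.016, -0.002]
contact_force: [-29.1, 7.6, 8.6]
gripper_width: 15.0
grasp_force: 15.7
```

```bash
python3 - <<'E'
from h import *
a=get_image("scene");b=get_image("top")
A=cv2.resize(a[120:320,140:440],(600,400),interpolation=cv2.INTER_CUBIC);B=cv2.resize(b[150:250,340:490],(300,200),interpolation=cv2.INTER_CUBIC)
o=np.zeros((600,600,3),np.uint8);o[:400]=A;o[400:,:300]=B
cv2.imwrite("pics/k1.png",o[:,:,::-1])
E
```

```text
(no output)
```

View pics/k1.png

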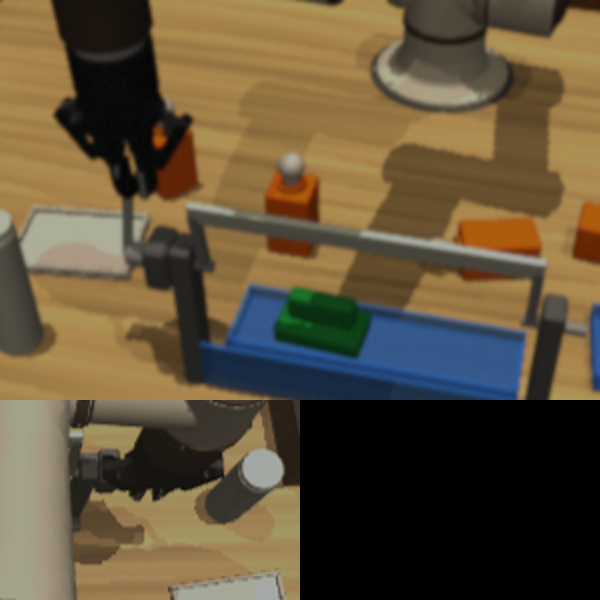

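The lever is only partly up: the bar's ends are at scene px (235,225) and (412,252), and the fingertips are on the knob side at about (203,212). I'll compare this against the bar's projected positions.

```bash
python3 - <<'E'
from h import *
def W(x,y,z):return [578+x+.01*y,20+y-.01*x,z]
for a in np.arange(0,1.8,.25):
    x,z=80-80*np.cos(a),165+80*np.sin(a);k=a-.5
    print(round(a,2),proj("scene",W(x,-163,z)).round(),proj("scene",W(x,163,z)).round(),"knob",proj("scene",W(80-70*np.cos(k),-238,165+70*np.sin(k))).round(),np.round(W(80-70*np.cos(k),-238,165+70*np.sin(k))))
E
```

```text
0.0 [252. 226.] [409. 253.] knob [216. 238.] [ 594. -218.  131.]
0.25 [250. 219.] [411. 246.] knob [216. 230.] [ 588. -218.  148.]
0.5 [249. 214.] [412. 241.] knob [216. 223.] [ 586. -218.  165.]
0.75 [246. 212.] [412. 239.] knob [214. 217.] [ 588. -218.  182.]
1.0 [243. 211.] [412. 239.] knob [212. 213.] [ 594. -218.  199.]
1.25 [239. 213.] [412. 242.] knob [209. 211.] [ 604. -218.  213.]
1.5 [235. 218.] [411. 248.] knob [206. 210.] [ 618. -218.  224.]
1.75 [232. 225.] [410. 256.] knob [202. 212.] [ 634. -219.  231.]
```

The bar is at about 1.7 rad, so it is up. I'll release the knob, lift clear and turn a quarter for the scrubber.

>>> send_rows([
  [[0,0,0],[0,0,0],50],
  [[0,0,0],[0,0,0],50],
  [[0,0,-20],[0,0,0],50],
  [[0,0,-35],[0,0,0],50],
  [[-10,0,-35],[0,0,0],50],
  [[-20,0,0],[0,0,0.1309],50],
])

```text
clock: 6.6
position: [605.6, -217.7, 307.0]
ee_rot: [0.998, -0.067, 0.008, 0.002]
contact_force: [0.0, 0.7, -0.2]
gripper_width: 49.9
grasp_force: 0.0
```

>>> send_rows([
  [[-20,0,0],[0,0,0.1309],50],
  [[-20,0,0],[0,0,0.1309],50],
  [[-20,0,0],[0,0,0.1309],50],
  [[-20,0,0],[0,0,0.1309],50],
  [[0,0,0],[0,0,0.1309],50],
  [[0,0,0],[0,0,0.1309],50],
  [[0,0,0],[0,0,0.1309],50],
  [[0,0,0],[0,0,0.1309],50],
])

```text
clock: 7.4
position: [528.0, -191.3, 301.3]
ee_rot: [0.83, -0.558, 0.003, -0.0]
contact_force: [-0.5, 0.3, -0.2]
gripper_width: 49.8
grasp_force: 0.0
```

>>> send_rows([
  [[0,0,0],[0,0,0.1309],50],
  [[0,0,0],[0,0,0.1309],50],
  [[0,0,0],[0,0,0.1309],50],
  [[0,0,0],[0,0,0],50],
])

```text
clock: 7.8
position: [527.9, -191.2, 300.9]
ee_rot: [0.707, -0.707, 0.002, -0.001]
contact_force: [0.4, -0.3, 0.9]
gripper_width: 50.0
grasp_force: 0.0
```

```bash
python3 - <<'E'
from h import *
np.set_printoptions(precision=1,suppress=True)
a=get_image("scene");b=get_image("top")
cv2.imwrite("pics/s2.png",a[:,:,::-1]);cv2.imwrite("pics/t2.png",b[:,:,::-1])
for c in blobs(b,*OR): 
    if cen(c)[1]>250: print("or",np.array(cen(c)),cv2.boxPoints(cv2.minAreaRect(c)).tolist())
for c in blobs(b,*GR):
    r=cv2.minAreaRect(c);print("green",cen(c),r,plane("top",r[0],29))
hsv=cv2.cvtColor(b,cv2.COLOR_RGB2HSV)
m=cv2.inRange(hsv,np.array((0,0,105)),np.array((40,75,255)))
g=cv2.GaussianBlur(b,(3,3),0)
n,l,s,cc=cv2.connectedComponentsWithStats(m)
for i in range(1,n):
    if 25<s[i,4]<250 and s[i,1]>240: print("ball",cc[i],s[i],"z119",plane("top",cc[i],119),"z27",plane("top",cc[i],27))
print(monitor.read_state()["position"],monitor.read_state()["joints"])
cv2.imwrite("pics/t2c.png",cv2.resize(b[165:345,150:500],None,fx=2.28,fy=2.28,interpolation=cv2.INTER_CUBIC)[:,:,::-1])
E
```

```text
or [216.5 313.3] [[197.410888671875, 321.7748718261719], [199.1669921875, 301.5797424316406], [235.19888305664062, 304.7129211425781], [233.44277954101562, 324.9080505371094]]
or [441.7 310.1] [[426.20269775390625, 312.7162170410156], [438.9053955078125, 294.9324645996094], [456.87835693359375, 307.7702941894531], [444.1756591796875, 325.5540466308594]]
or [270.2 291.4] [[249.61537170410156, 287.076904296875], [285.3189392089844, 275.7166748046875], [291.59661865234375, 295.446533203125], [255.89303588867188, 306.8067626953125]]
or [373.1 283. ] [[368.0, 272.0], [376.0, 272.0], [376.0, 293.0], [368.0, 293.0]]
ball [203.  245.9] [187 244  31   5  98] z119 [520.1 293.4 119. ] z27 [535.5 319.   27. ]
ball [190.2 254.4] [162 250  56   9 236] z119 [498.9 324.6 119. ] z27 [512.5 352.9  27. ]
ball [369.5 280.8] [367 276   6  11  54] z119 [ 429.5 -121.2  119. ] z27 [ 437.3 -130.7   27. ]
ball [294.2 283.5] [289 278  11  11  78] z119 [424.1  63.6 119. ] z27 [431.4  69.8  27. ]
ball [445.7 309.5] [440 304  12  12  98] z119 [ 358.8 -302.8  119. ] z27 [ 360.7 -327.6   27. ]
ball [191.3 311.1] [186 306  12  11  97] z119 [358.5 315.9 119. ] z27 [360.3 343.4  27. ]
ball [181.3 478.6] [171 477  25   3  40] z119 [-22.  322.5 119. ] z27 [-52.4 350.5  27. ]
[ 527.5 -190.9  300.3] [-0.1  0.2 -0.   0.  -1.3  0.1]
```

View pics/t2c.png

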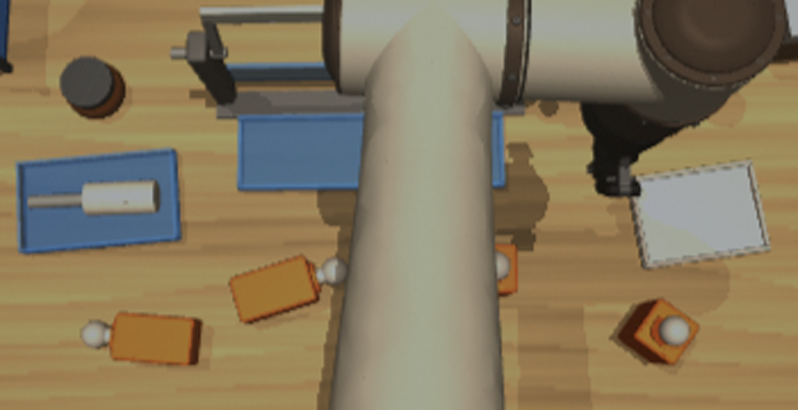

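Current top view: the bar is raised (upper bar at crop (260,14)), the dish is at (698,213), and the bottles haven't moved. The arm hides the scrubber, so I'll compute it from the first picture.

```bash
python3 - <<'E'
from h import *
np.set_printoptions(precision=1,suppress=True)
b=cv2.imread("pics/top0.png")[:,:,::-1].copy()
c=max(blobs(b,*GR),key=cv2.contourArea);x,y,w,h=cv2.boundingRect(c);print(x,y,w,h)
print("front edge z5/29",plane("top",(335,y+h-.5),5),plane("top",(335,y+h-.5),29),"sides",plane("top",(x-.5,y+h-5),29)[1],plane("top",(x+w-.5,y+h-5),29)[1],"ridge",plane("top",(335.1,229.9),63))
a=cv2.imread("pics/s2.png")[:,:,::-1].copy()
c=max(blobs(a,*GR),key=cv2.contourArea);print("scene",cen(c),cv2.boundingRect(c))
hsv=cv2.cvtColor(a,cv2.COLOR_RGB2HSV);br=cv2.inRange(hsv,np.array((45,120,85)),np.array((80,255,255)))
for v in ((300,276),): print(hsv[265:297:2,300,2])
# ball A
for p in ((367.1,281.7),(446,309.7)): print(plane("top",p,119))
for p in ((287,202),(221,174)):print("scene ball",plane("scene",p,119))
cv2.imwrite("pics/s2c.png",cv2.resize(a[250:310,260:340],None,fx=6,fy=6,interpolation=cv2.INTER_CUBIC)[:,:,::-1])
for X in((565,-38,63),): print(proj("scene",X),proj("top",X))
E
```

```text
317 223 37 19
front edge z5/29 [548.2 -41.1   5. ] [544.  -40.4  29. ] sides 9.493888044421176 -90.58350122017885 ridge [569.  -40.2  63. ]
scene (300.9223573433115, 280.27907701902086) (278, 263, 47, 35)
[ 72  97 110 100  67  48  46  44  57 100 109 105  87  56  42  84]
[ 427.3 -115.4  119. ]
[ 358.4 -303.5  119. ]
scene ball [ 424.  -110.7  119. ]
scene ball [ 354.2 -300.2  119. ]
[302.5 265.7] [334.3 231.4]
```

View pics/s2c.png

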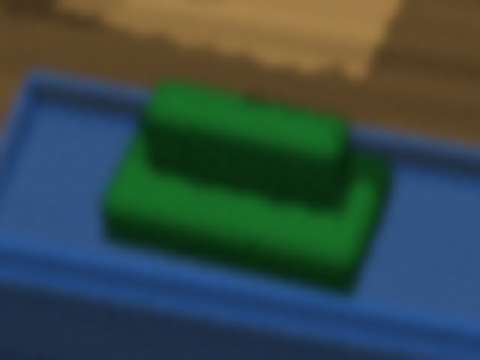

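Scrubber: the ridge top is at scene px (301,269), which puts it at about (572,-40), aligned with the tray. I'll grasp it by the ridge.

>>> send_rows([
  [[-37.6,-11,0],[0,0,0],50],
  [[-37.6,-11,0],[0,0,0],50],
  [[-37.6,-11,0],[0,0,0],50],
  [[-37.6,-11,0],[0,0,0],50],
  [[0,0,45],[0,0,0],50],
  [[0,0,45],[0,0,0],50],
  [[0,0,45],[0,0,0],50],
  [[0,0,45],[0,0,0],50],
])

```text
clock: 8.7
position: [571.5, -39.9, 118.4]
ee_rot: [0.708, -0.706, 0.001, -0.001]
contact_force: [-0.1, -0.0, -0.5]
gripper_width: 50.1
grasp_force: 0.0
```

>>> send_rows([
  [[0,0,45],[0,0,0],50],
  [[0,0,25],[0,0,0],50],
  [[0,0,13],[0,0,0],50],
  [[0,0,0],[0,0,0],50],
  [[0,0,0],[0,0,0],12],
  [[0,0,0],[0,0,0],12],
  [[0,0,0],[0,0,0],12],
  [[0,0,0],[0,0,0],12],
])

```text
clock: 9.5
position: [572.6, -39.7, 38.2]
ee_rot: [0.708, -0.707, 0.002, -0.002]
contact_force: [0.6, 1.1, 5.8]
gripper_width: 20.7
grasp_force: 59.1
```

>>> send_rows([
  [[0,0,-15],[0,0,0],12],
  [[0,0,-30],[0,0,0],12],
  [[0,0,-37],[0,0,0],12],
  [[20,4.6,0],[0,0,0],12],
  [[40,9.2,0],[0,0,0],12],
  [[40,9.2,0],[0,0,0],12],
  [[40,9.2,0],[0,0,0],12],
  [[40,9.2,0],[0,0,0],12],
])

```text
clock: 10.3
position: [528.3, -221.3, 118.0]
ee_rot: [0.707, -0.707, -0.0, 0.0]
contact_force: [0.5, 0.1, -1.4]
gripper_width: 20.9
grasp_force: 63.8
```

>>> send_rows([
  [[40,9.2,0],[0,0,0],12],
  [[40,9.2,0],[0,0,0],12],
  [[40,9.2,0],[0,0,0],12],
  [[28,6,0],[0,0,0],12],
  [[0,0,0],[0,0,-0.095],12],
  [[0,0,25],[0,0,0],12],
  [[0,0,20],[0,0,0],12],
  [[0,0,0],[0,0,0],12],
])

```text
clock: 11.1
position: [493.1, -366.9, 69.8]
ee_rot: [0.74, -0.673, -0.004, 0.001]
contact_force: [-0.7, 0.9, -1.2]
gripper_width: 20.8
grasp_force: 63.9
```

>>> send_rows([
  [[0,-3,15],[0,0,0],12],
  [[0,0,12],[0,0,0],12],
  [[0,0,2],[0,0,0],12],
  [[0,0,0],[0,0,0],12],
])

```text
clock: 11.5
position: [498.8, -367.6, 43.6]
ee_rot: [0.74, -0.672, -0.0, 0.0]
contact_force: [-0.1, -0.6, -0.9]
gripper_width: 21.1
grasp_force: 63.9
```

>>> send_rows([
  [[0,0,0],[0,0,0],50],
  [[0,0,0],[0,0,0],50],
  [[0,0,0],[0,0,0],50],
  [[0,0,-30],[0,0,0],50],
  [[0,0,-45],[0,0,0],50],
  [[0,0,-45],[0,0,0],50],
  [[0,0,-45],[0,0,0],50],
  [[0,0,0],[0,0,0],50],
])

```text
clock: 12.3
position: [502.3, -370.0, 218.0]
ee_rot: [0.74, -0.672, 0.008, -0.002]
contact_force: [0.6, 0.2, 1.0]
gripper_width: 50.1
grasp_force: 0.0
```

```bash
python3 - <<'E'
from h import *
np.set_printoptions(precision=1,suppress=True)
a=get_image("scene");b=get_image("top")
cv2.imwrite("pics/s3.png",a[:,:,::-1]);cv2.imwrite("pics/t3.png",b[:,:,::-1])
o=np.vstack([cv2.resize(a[150:350,110:540],(645,300)),cv2.resize(b[165:345,150:500],(583,300))[:, :583] if 0 else cv2.resize(b[165:345,150:500],(645,300))])
cv2.imwrite("pics/c3.png",o[:,:,::-1])
for c in blobs(b,*OR):
    if cen(c)[1]>250: print("or",np.array(cen(c)),cv2.boxPoints(cv2.minAreaRect(c)).round(1).tolist(),cv2.minAreaRect(c)[2])
print(monitor.read_state()["position"])
E
```

```text
or [216.5 313.3] [[197.39999389648438, 321.79998779296875], [199.1999969482422, 301.6000061035156], [235.3000030517578, 304.70001220703125], [233.5, 324.8999938964844]] 4.969740390777588
or [270.2 291.4] [[249.60000610351562, 287.1000061035156], [285.29998779296875, 275.70001220703125], [291.6000061035156, 295.6000061035156], [255.89999389648438, 306.8999938964844]] 72.34988403320312
or [365.9 282.5] [[355.0, 272.0], [376.0, 272.0], [376.0, 293.0], [355.0, 293.0]] 90.0
[ 499.4 -367.9  211.1]
```

View pics/c3.png

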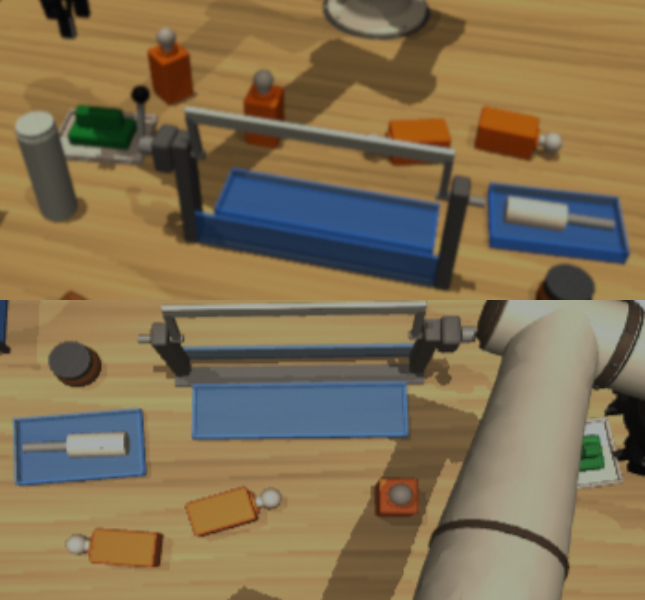

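The scrubber lies in the dish with its ridge up, at upper crop (103,127), and the tray is empty. Next is standing bottle A, with its head at lower crop (400,494).

>>> send_rows([
  [[0,0,0],[0,0,0.095],60],
  [[-36.4,10.5,0],[0,0,0],60],
  [[-36.4,10.5,0],[0,0,0],60],
  [[-36.4,10.5,0],[0,0,0],60],
  [[-36.4,10.5,0],[0,0,0],60],
  [[-36.4,10.5,0],[0,0,0],60],
  [[-36.4,10.5,0],[0,0,0],60],
  [[-36.4,10.5,0],[0,0,0],60],
])

```text
clock: 13.2
position: [423.7, -111.8, 207.7]
ee_rot: [-0.707, 0.707, 0.001, -0.001]
contact_force: [1.1, -0.0, 0.4]
gripper_width: 60.1
grasp_force: 0.0
```

>>> send_rows([
  [[0,0,0],[0,0,0],60],
  [[0,0,35],[0,0,0],60],
  [[0,0,35],[0,0,0],60],
  [[0,0,25],[0,0,0],60],
  [[0,0,14],[0,0,0],60],
  [[0,0,0],[0,0,0],60],
])

```text
clock: 13.8
position: [423.0, -113.5, 97.2]
ee_rot: [-0.707, 0.707, 0.002, -0.003]
contact_force: [-0.8, -0.3, -0.2]
gripper_width: 59.9
grasp_force: 0.0
```

>>> send_rows([
  [[0,-3,-1],[0,0,0],40],
  [[0,0,0],[0,0,0],20],
  [[0,0,0],[0,0,0],20],
  [[0,0,0],[0,0,0],20],
  [[0,0,0],[0,0,0],20],
])

```text
clock: 14.3
position: [429.4, -113.1, 102.1]
ee_rot: [0.707, -0.707, 0.001, -0.001]
contact_force: [0.1, -0.8, 5.4]
gripper_width: 28.9
grasp_force: 59.3
```

>>> send_rows([
  [[0,0,-10],[0,0,0],20],
  [[0,0,-20],[0,0,0],20],
  [[0,0,-15],[0,0,0],20],
  [[0,0,0],[0,0,0],20],
])

```text
clock: 14.7
position: [429.1, -112.8, 147.7]
ee_rot: [0.707, -0.707, 0.001, -0.001]
contact_force: [0.5, -0.1, -1.9]
gripper_width: 29.3
grasp_force: 59.6
```

>>> send_rows([
  [[-7.7,-12.4,0],[0,0,0],20],
  [[-15.5,-24.75,0],[0,0,0],20],
  [[-15.5,-24.75,0],[0,0,0],20],
  [[-15.5,-24.75,0],[0,0,0],20],
  [[-15.5,-24.75,0],[0,0,0],20],
  [[-15.5,-24.75,0],[0,0,0],20],
  [[-7.7,-12.4,0],[0,0,0],20],
  [[0,0,0],[0,0,0],20],
])

```text
clock: 15.5
position: [577.8, -18.8, 144.2]
ee_rot: [0.708, -0.707, -0.001, 0.001]
contact_force: [0.3, -0.5, -2.1]
gripper_width: 29.2
grasp_force: 59.6
```

>>> send_rows([
  [[0,0,0],[0,0,0],20],
  [[0,0,0],[0,0,0],20],
  [[0,0,10],[0,0,0],20],
  [[0,0,10],[0,0,0],20],
  [[0,0,10],[0,0,0],20],
  [[0,0,5],[0,0,0],20],
  [[0,0,0],[0,0,0],20],
  [[0,0,0],[0,0,0],20],
])

```text
clock: 16.3
position: [577.0, -20.1, 111.0]
ee_rot: [0.707, -0.707, 0.0, 0.0]
contact_force: [0.3, 0.4, -2.1]
gripper_width: 29.0
grasp_force: 59.7
```

>>> send_rows([
  [[0,0,3],[0,0,0],20],
  [[0,0,2],[0,0,0],20],
  [[0,0,1],[0,0,0],20],
  [[0,0,0],[0,0,0],20],
])

```text
clock: 16.7
position: [577.5, -20.0, 107.3]
ee_rot: [0.708, -0.707, 0.001, -0.001]
contact_force: [-2.9, 0.2, 7.3]
gripper_width: 29.2
grasp_force: 60.5
```

>>> send_rows([
  [[0,0,0],[0,0,0],60],
  [[0,0,0],[0,0,0],60],
  [[0,0,-1],[0,0,0],60],
  [[0,0,-30],[0,0,0],60],
  [[0,0,-40],[0,0,0],60],
  [[0,0,-40],[0,0,0],60],
])

```text
clock: 17.3
position: [576.5, -20.2, 216.8]
ee_rot: [0.707, -0.707, -0.0, 0.001]
contact_force: [0.6, 1.0, 0.2]
gripper_width: 60.4
grasp_force: 0.0
```

>>> send_rows([
  [[35.2,27.5,0],[0,0,0],60],
  [[35.2,27.5,0],[0,0,0],60],
  [[35.2,27.5,0],[0,0,0],60],
  [[35.2,27.5,0],[0,0,0],60],
  [[35.2,27.5,0],[0,0,0],60],
  [[35.2,27.5,0],[0,0,0],60],
  [[35.2,27.5,0],[0,0,0],60],
  [[35.2,27.5,0],[0,0,0],60],
])

```text
clock: 18.1
position: [355.7, -302.9, 216.2]
ee_rot: [0.707, -0.707, 0.0, -0.0]
contact_force: [0.9, -0.5, 1.9]
gripper_width: 60.3
grasp_force: 0.0
```

```bash
python3 - <<'E'
from h import *
np.set_printoptions(precision=1,suppress=True)
print(monitor.read_state()["position"])
a=get_image("scene");b=get_image("top")
cv2.imwrite("pics/s4.png",a[:,:,::-1]);cv2.imwrite("pics/t4.png",b[:,:,::-1])
cv2.imwrite("pics/c4.png",np.vstack([cv2.resize(a[150:350,110:540],(645,300)),cv2.resize(b[165:345,150:500],(645,300))])[:,:,::-1])
for c in blobs(b,*OR):print("or",np.array(cen(c)),np.array(cv2.minAreaRect(c)[1]),cv2.minAreaRect(c)[2])
E
```

```text
[ 355.7 -302.9  216.2]
or [443.  318.6] [12. 16.] 90.0
or [216.5 313.3] [36.3 20.3] 4.969740390777588
or [270.3 291.4] [20.7 37.5] 72.34988403320312
or [328.7 228. ] [19. 19.] 90.0
```

View pics/c4.png

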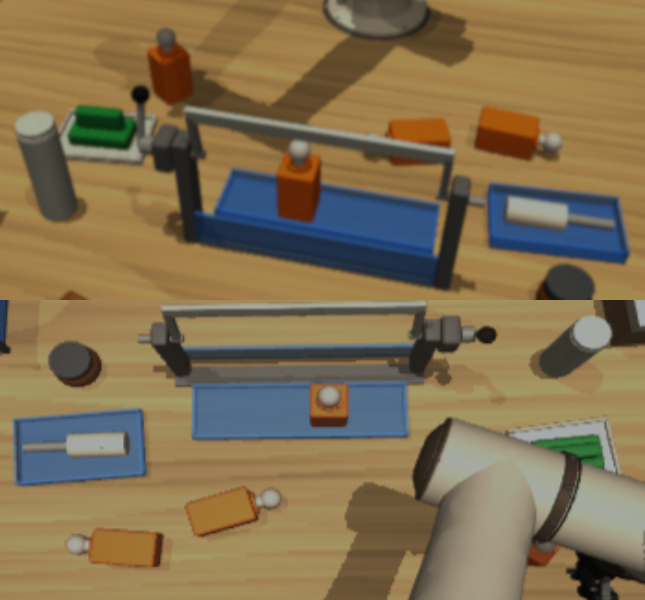

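Bottle A stands upright in the tray at upper crop (298,185). Now bottle B.

>>> send_rows([
  [[0,-3,35],[0,0,0],60],
  [[0,0,35],[0,0,0],60],
  [[0,0,25],[0,0,0],60],
  [[0,0,15],[0,0,0],60],
  [[0,0,4],[0,0,0],45],
  [[0,0,0],[0,0,0],20],
  [[0,0,0],[0,0,0],20],
  [[0,0,0],[0,0,0],20],
])

```text
clock: 19.0
position: [360.3, -301.7, 102.6]
ee_rot: [0.707, -0.707, 0.001, -0.0]
contact_force: [0.0, 0.2, -2.2]
gripper_width: 29.3
grasp_force: 59.3
```

>>> send_rows([
  [[0,0,0],[0,0,0],20],
  [[0,0,-10],[0,0,0],20],
  [[0,0,-20],[0,0,0],20],
  [[0,0,-15],[0,0,0],20],
  [[0,0,0],[0,0,0],20],
])

```text
clock: 19.5
position: [361.6, -302.6, 149.8]
ee_rot: [0.707, -0.707, 0.003, -0.001]
contact_force: [0.5, -0.3, -1.1]
gripper_width: 29.3
grasp_force: 59.6
```

>>> send_rows([
  [[-11.3,-12,0],[0,0,0],20],
  [[-22.5,-24,0],[0,0,0],20],
  [[-22.5,-24,0],[0,0,0],20],
  [[-22.5,-24,0],[0,0,0],20],
  [[-22.5,-24,0],[0,0,0],20],
  [[-22.5,-24,0],[0,0,0],20],
  [[-22.5,-24,0],[0,0,0],20],
  [[-22.5,-24,0],[0,0,0],20],
])

```text
clock: 20.3
position: [540.2, -131.7, 146.4]
ee_rot: [0.707, -0.707, -0.001, 0.0]
contact_force: [-0.1, -0.3, -2.1]
gripper_width: 29.0
grasp_force: 59.6
```

>>> send_rows([
  [[-22.5,-24,0],[0,0,0],20],
  [[-11.2,-12,0],[0,0,0],20],
  [[0,0,0],[0,0,-0.08],20],
  [[0,0,0],[0,0,-0.14],20],
  [[0,0,0],[0,0,-0.14],20],
  [[0,0,0],[0,0,-0.14],20],
  [[0,0,0],[0,0,-0.14],20],
  [[0,0,0],[0,0,0],20],
])

```text
clock: 21.1
position: [575.1, -99.4, 146.5]
ee_rot: [0.894, -0.449, -0.001, 0.0]
contact_force: [-1.0, -0.3, -2.7]
gripper_width: 29.1
grasp_force: 59.7
```

```bash
python3 - <<'E'
from h import *
np.set_printoptions(precision=1,suppress=True)
print(monitor.read_state()["position"],monitor.read_state()["gripper_width"])
a=get_image("scene");b=get_image("top")
cv2.imwrite("pics/s5.png",a[:,:,::-1]);cv2.imwrite("pics/t5.png",b[:,:,::-1])
cv2.imwrite("pics/c5.png",np.vstack([cv2.resize(a[150:350,110:540],(645,300)),cv2.resize(b[165:345,150:500],(645,300))])[:,:,::-1])
for c in blobs(a,*OR):print("sc or",np.array(cen(c)),np.array(cv2.minAreaRect(c)[1]),cv2.minAreaRect(c)[2])
E
```

```text
[575.1 -99.4 146.5] 29.145398082195438
sc or [  9.3 468.2] [33. 28.] 90.0
sc or [ 63.  434.6] [86.2 70.7] 31.373004913330078
sc or [177.8 369.9] [74.9 26.2] 28.610462188720703
sc or [379.  257.7] [ 5. 21.] 90.0
sc or [308.  274.4] [28.5 43.8] 5.710593223571777
sc or [271.  256.9] [27.7 38.7] 5.19442892074585
sc or [390.1 236.7] [43.4 17.4] 8.13010311126709
sc or [448.  238.2] [41.5 29.7] 12.528807640075684
```

View pics/c5.png

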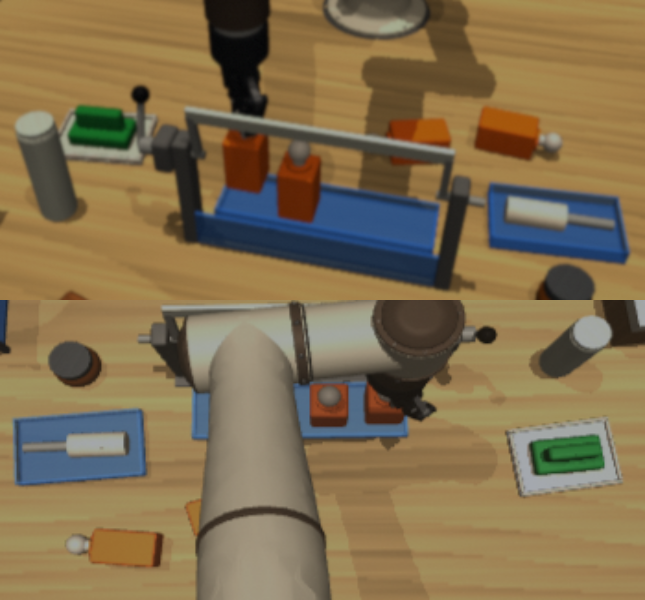

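Bottle B hangs upright and square above its slot at upper crop (246,160). The scrubber is clearly inside the dish. I'll lower B.

>>> send_rows([
  [[0,0,10],[0,0,0],20],
  [[0,0,10],[0,0,0],20],
  [[0,0,10],[0,0,0],20],
  [[0,0,5],[0,0,0],20],
  [[0,0,3],[0,0,0],20],
  [[0,0,2],[0,0,0],20],
  [[0,0,0],[0,0,0],20],
  [[0,0,0],[0,0,0],20],
])

```text
clock: 22.0
position: [576.1, -99.1, 107.2]
ee_rot: [0.894, -0.449, 0.0, -0.0]
contact_force: [0.3, -0.4, -2.1]
gripper_width: 29.0
grasp_force: 59.8
```

>>> send_rows([
  [[0,0,1.5],[0,0,0],20],
  [[0,0,1],[0,0,0],20],
  [[0,0,0],[0,0,0],20],
  [[0,0,0],[0,0,0],20],
])

```text
clock: 22.4
position: [576.7, -99.6, 107.1]
ee_rot: [0.894, -0.448, 0.001, -0.0]
contact_force: [-3.1, 0.1, 8.2]
gripper_width: 29.1
grasp_force: 60.5
```

>>> send_rows([
  [[0,0,0],[0,0,0],60],
  [[0,0,0],[0,0,0],60],
  [[0,0,-2],[0,0,0],60],
  [[0,0,-30],[0,0,0],60],
  [[0,0,-40],[0,0,0],60],
  [[0,0,-40],[0,0,0],60],
  [[0,0,-30],[0,0,0],60],
])

```text
clock: 23.1
position: [576.5, -99.2, 249.4]
ee_rot: [0.894, -0.448, 0.001, -0.001]
contact_force: [0.8, 0.1, 0.5]
gripper_width: 60.2
grasp_force: 0.0
```

```bash
python3 - <<'E'
from h import *
np.set_printoptions(precision=3,suppress=True)
st=monitor.read_state();print(st["position"],st["joints"])
b=cv2.imread("pics/t4.png")[:,:,::-1].copy()
now=get_image("top");print([np.array(cen(c)).round(1).tolist() for c in blobs(now,*OR)])
hsv=cv2.cvtColor(b,cv2.COLOR_RGB2HSV)
m=cv2.inRange(hsv,np.array((0,0,100)),np.array((40,80,255)))
n,l,s,cc=cv2.connectedComponentsWithStats(m)
ors=[c for c in blobs(b,*OR) if cv2.contourArea(c)>550]
for c in ors:
    q=np.array(cen(c))
    j=[i for i in range(1,n) if 60<s[i,4]<200 and np.hypot(*(cc[i]-q))<40]
    for i in j:
        B=plane("top",cc[i],27);P=plane("top",q,50);d=B-P
        print("ball",cc[i],s[i],B,"body",P,"yaw",np.arctan2(d[1],d[0]))
    box=cv2.boxPoints(cv2.minAreaRect(c));w=np.array([plane("top",p,54) for p in box])[:,:2];print(w.round(1).tolist())
E
```

```text
[576.54  -99.214 249.368] [ 0.107  0.303 -0.068  0.001 -1.197  0.534]
[[216.5, 313.3], [357.6, 227.7], [328.7, 227.7]]
ball [191.398 311.165] [186 306  12  11 103] [360.054 343.113  27.   ] body [353.707 270.207  50.   ] yaw 1.483950507145428
[[332.4, 318.2], [384.1, 315.7], [375.4, 221.0], [324.0, 224.2]]
ball [295.603 283.638] [288 278  15  12 116] [431.135  66.106  27.   ] body [409.487 130.79   50.   ] yaw -1.2478467038161238
[[420.9, 184.6], [449.9, 91.4], [398.3, 74.7], [369.7, 167.2]]
```

Lying bottle C: the ball is at about (432,62) and the axis yaw is about -1.27. I'll align the tool with it and go over the head.

>>> send_rows([
  [[0,0,0],[0,0,0.113],60],
  [[0,0,0],[0,0,0.113],60],
  [[0,0,0],[0,0,0.113],60],
  [[0,0,0],[0,0,0],60],
])

```text
clock: 23.55
position: [575.8, -99.1, 246.2]
ee_rot: [0.805, -0.593, -0.0, 0.0]
contact_force: [-0.4, 0.3, 0.0]
gripper_width: 60.0
grasp_force: 0.0
```

>>> send_rows([
  [[-32.7,15,0],[0,0,0],60],
  [[-32.7,15,0],[0,0,0],60],
  [[-32.7,15,0],[0,0,0],60],
  [[-32.7,15,0],[0,0,0],60],
  [[-32.7,15,0],[0,0,0],60],
  [[-32.7,15,0],[0,0,0],60],
  [[0,0,0],[0,0,0],60],
])

```text
clock: 24.25
position: [429.5, 63.3, 246.8]
ee_rot: [0.807, -0.59, -0.0, -0.001]
contact_force: [0.5, -0.7, 0.3]
gripper_width: 60.5
grasp_force: 0.0
```

>>> send_rows([
  [[0,0,40],[0,0,0],60],
  [[0,0,40],[0,0,0],60],
  [[0,0,40],[0,0,0],60],
  [[0,0,40],[0,0,0],60],
  [[0,0,30],[0,0,0],60],
  [[0,0,0],[0,0,0],60],
])

```text
clock: 24.85
position: [429.2, 59.8, 53.1]
ee_rot: [0.805, -0.593, -0.002, 0.004]
contact_force: [-1.1, -0.3, 0.3]
gripper_width: 59.7
grasp_force: 0.0
```

```bash
python3 - <<'E'
from h import *
np.set_printoptions(precision=1,suppress=True)
st=monitor.read_state();print(st["position"],2*np.arctan2(st["ee_rot"][1],st["ee_rot"][0]))
a=get_image("scene");print([np.array(cen(c)).round(1).tolist() for c in blobs(a,*OR)])
cv2.imwrite("pics/c6.png",cv2.resize(a[170:300,260:500],(720,390),interpolation=cv2.INTER_CUBIC)[:,:,::-1])
print(proj("scene",(432,62,27)))
E
```

```text
[429.2  59.8  53.1] -1.268675802269043
[[9.3, 468.4], [62.9, 434.5], [177.8, 369.8], [379.2, 257.7], [308.0, 274.3], [273.0, 267.5], [390.7, 236.9], [448.0, 238.3]]
[356.8 245.3]
```

View pics/c6.png

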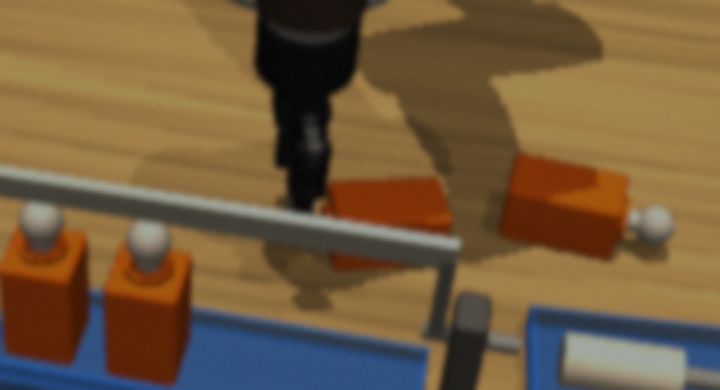

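Fingers are at crop (305,195), beside bottle C's hidden head. Bottles A and B stand in the tray. I'll descend and grip.

>>> send_rows([
  [[-1,-3.5,20],[0,0,0],60],
  [[0,0,15],[0,0,0],60],
  [[0,0,9],[0,0,0],60],
  [[0,0,0],[0,0,0],40],
  [[0,0,0],[0,0,0],20],
  [[0,0,0],[0,0,0],20],
  [[0,0,0],[0,0,0],20],
  [[0,0,0],[0,0,0],20],
])

```text
clock: 25.7
position: [435.4, 63.6, 13.7]
ee_rot: [0.805, -0.593, 0.001, -0.001]
contact_force: [-0.0, -1.4, 6.1]
gripper_width: 29.0
grasp_force: 58.7
```

>>> send_rows([
  [[0,0,-10],[0,0,0],20],
  [[0,0,-14],[0,0,0],20],
  [[0,0,-14],[0,0,0],20],
  [[0,0,-14],[0,0,0],20],
  [[0,0,-14],[0,0,0],20],
  [[0,0,-14],[0,0,0],20],
  [[0,0,-12],[0,0,0],20],
  [[0,0,-10],[0,0,0],20],
])

```text
clock: 26.5
position: [434.4, 63.4, 115.6]
ee_rot: [0.805, -0.593, 0.0, -0.0]
contact_force: [0.4, -0.1, -2.5]
gripper_width: 28.9
grasp_force: 59.4
```

>>> send_rows([
  [[0,0,-10],[0,0,0],20],
  [[0,0,-10],[0,0,0],20],
  [[0,0,-10],[0,0,0],20],
  [[0,0,-10],[0,0,0],20],
  [[0,0,0],[0,0,0],20],
  [[0,0,0],[0,0,0],20],
])

```text
clock: 27.1
position: [434.6, 63.5, 154.5]
ee_rot: [0.805, -0.593, -0.0, -0.0]
contact_force: [-1.1, 0.2, -3.1]
gripper_width: 29.5
grasp_force: 59.4
```

```bash
python3 - <<'E'
from h import *
st=monitor.read_state();print(st["position"],st["gripper_width"])
a=get_image("scene")
cv2.imwrite("pics/c7.png",cv2.resize(a[130:330,220:500],(700,500),interpolation=cv2.INTER_CUBIC)[:,:,::-1])
E
```

```text
[434.56631268  63.48769877 154.51955998] 29.453426361324844
```

View pics/c7.png

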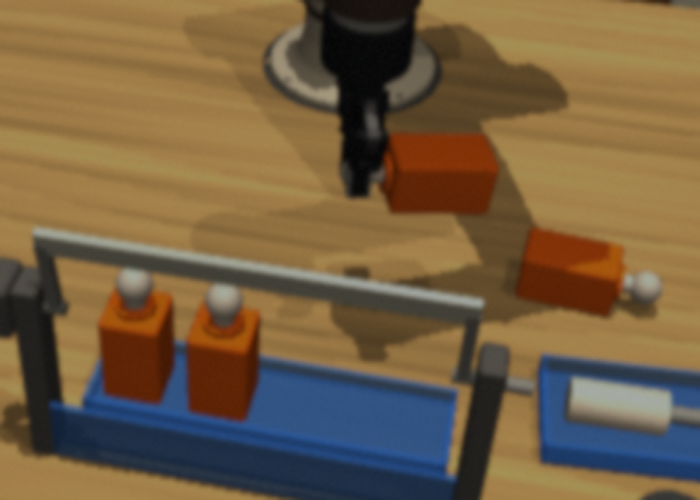

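The grip holds C rigidly horizontal at crop (440,172), so it doesn't hang by itself. I'll turn the tool 90° about the closing axis so the bottle stands, set it on the table and regrasp from above.

>>> send_rows([
  [[0,0,0],[0,0.06,0],20],
  [[0,0,0],[0,0.12,0],20],
  [[0,0,0],[0,0.13,0],20],
  [[0,0,0],[0,0.13,0],20],
  [[0,0,0],[0,0.13,0],20],
  [[0,0,0],[0,0.13,0],20],
  [[0,0,0],[0,0,0],20],
])

```text
clock: 27.85
position: [434.1, 64.4, 152.5]
ee_rot: [0.758, -0.554, 0.277, 0.205]
contact_force: [-0.2, -0.4, -3.3]
gripper_width: 29.0
grasp_force: 59.5
```

```bash
python3 - <<'E'
from h import *
np.set_printoptions(precision=3,suppress=True)
st=monitor.read_state();print(st["position"],st["joints"]);print(Ro.from_quat(st["ee_rot"]).as_matrix())
E
```

```text
[434.143  64.444 152.456] [ 0.857  0.266 -0.823  0.696 -1.027 -1.086]
[[ 0.233 -0.954  0.191]
 [-0.726 -0.301 -0.618]
 [ 0.647  0.005 -0.763]]
```

>>> send_rows([
  [[0,0,0],[0,0.12,0],20],
  [[0,0,0],[0,0.12,0],20],
  [[0,0,0],[0,0.12,0],20],
  [[0,0,0],[0,0,0],20],
])

```text
clock: 28.25
position: [434.7, 64.2, 152.3]
ee_rot: [0.696, -0.51, 0.406, 0.301]
contact_force: [-0.4, -0.5, -1.9]
gripper_width: 28.5
grasp_force: 59.6
```

```bash
python3 - <<'E'
from h import *
np.set_printoptions(precision=3,suppress=True)
st=monitor.read_state();print(st["position"],st["joints"]);print(Ro.from_quat(st["ee_rot"]).as_matrix())
E
```

```text
[434.664  64.2   152.32 ] [ 0.946  0.433 -0.869  0.83  -1.232 -1.339]
[[ 0.15  -0.955  0.258]
 [-0.466 -0.298 -0.833]
 [ 0.872  0.005 -0.489]]
```

Tracking is fine, so I'll finish the turn.

>>> send_rows([
  [[0,0,0],[0,0.12,0],20],
  [[0,0,0],[0,0.12,0],20],
  [[0,0,0],[0,0.12,0],20],
  [[0,0,0],[0,0.1,0],20],
  [[0,0,0],[0,0.05,0],20],
  [[0,0,0],[0,0,0],20],
])

```text
clock: 28.85
position: [435.0, 63.3, 153.1]
ee_rot: [0.57, -0.421, 0.567, 0.42]
contact_force: [0.4, 0.5, -3.2]
gripper_width: 29.2
grasp_force: 59.7
```

```bash
python3 - <<'E'
from h import *
np.set_printoptions(precision=3,suppress=True)
st=monitor.read_state();print(st["position"],st["joints"]);print(Ro.from_quat(st["ee_rot"]).as_matrix())
a=get_image("scene")
cv2.imwrite("pics/c8.png",cv2.resize(a[100:300,220:500],(560,400),interpolation=cv2.INTER_CUBIC)[:,:,::-1])
E
```

```text
[434.953  63.269 153.076] [ 0.996  0.731 -0.884  0.874 -1.538 -1.603]
[[ 0.003 -0.956  0.294]
 [-0.004 -0.294 -0.956]
 [ 1.     0.002 -0.005]]
```

View pics/c8.png

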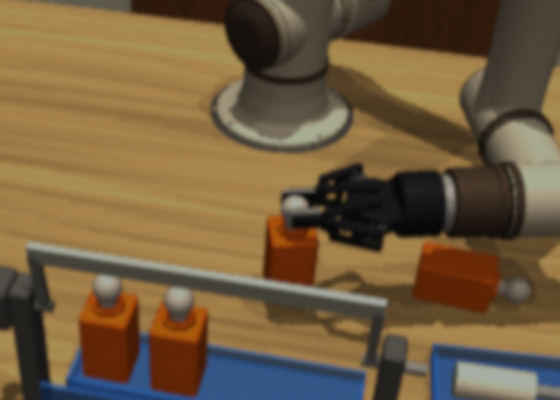

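C now stands upright in the grip at crop (291,240), with the tool level. From here I'll carry it directly into the third slot.

>>> send_rows([
  [[5,0,0],[-0.1,0,0],20],
  [[5,0,0],[-0.1,0,0],20],
  [[0,0,0],[-0.1,0,0],20],
  [[0,0,0],[0,0,0],20],
])

```text
clock: 29.3
position: [436.1, 63.9, 164.3]
ee_rot: [-0.501, 0.504, -0.498, -0.497]
contact_force: [-0.7, 0.9, -3.5]
gripper_width: 28.8
grasp_force: 59.8
```

>>> send_rows([
  [[0,-14,2],[0,0,0],20],
  [[0,-26,4],[0,0,0],20],
  [[0,-26,4],[0,0,0],20],
  [[0,-26,4],[0,0,0],20],
  [[0,-26,4],[0,0,0],20],
  [[0,-16,3],[0,0,0],20],
  [[0,-9,1],[0,0,0],20],
  [[0,0,0],[0,0,0],20],
])

```text
clock: 30.1
position: [577.8, 41.0, 164.4]
ee_rot: [0.501, -0.5, 0.5, 0.5]
contact_force: [0.5, -0.4, -2.4]
gripper_width: 28.8
grasp_force: 59.7
```

```bash
python3 - <<'E'
from h import *
np.set_printoptions(precision=3,suppress=True)
st=monitor.read_state();print(st["position"],st["joints"]);print(Ro.from_quat(st["ee_rot"]).as_matrix())
a=get_image("scene")
for c in blobs(a,*OR):print("sc or",np.array(cen(c)),np.array(cv2.minAreaRect(c)[1]),cv2.minAreaRect(c)[2])
E
```

```text
[577.846  41.018 164.431] [ 0.677  0.847 -0.441  0.914 -1.745 -1.348]
[[ 0.    -1.     0.001]
 [-0.001 -0.001 -1.   ]
 [ 1.     0.    -0.001]]
sc or [  9.291 468.221] [28. 33.] 0.0
sc or [ 62.94  434.583] [92.032 66.119] 13.091893196105957
sc or [177.81  369.924] [74.857 25.828] 28.855661392211914
sc or [308.123 274.31 ] [28.458 43.782] 5.710593223571777
sc or [341.944 270.225] [26.291 40.271] 6.842773914337158
sc or [273.041 267.51 ] [43. 30.] 90.0
sc or [446.202 230.624] [36.166 17.18 ] 2.2025980949401855
```

>>> send_rows([
  [[-10,0,0],[0,0,0],20],
  [[-10,0,0],[0,0,0],20],
  [[-10,0,0],[0,0,0],20],
  [[-6,0,0],[0,0,0],20],
  [[-2,0,0],[0,0,0],20],
  [[-1,0,0],[0,0,0],20],
  [[0,0,0],[0,0,0],20],
])

```text
clock: 30.85
position: [577.5, 41.7, 126.8]
ee_rot: [0.5, -0.499, 0.501, 0.5]
contact_force: [-2.6, -0.5, 4.0]
gripper_width: 29.4
grasp_force: 59.8
```

>>> send_rows([
  [[-1.5,0,0],[0,0,0],20],
  [[-1.5,0,0],[0,0,0],20],
  [[0,0,0],[0,0,0],20],
  [[0,0,0],[0,0,0],20],
])

```text
clock: 31.25
position: [577.4, 41.9, 126.8]
ee_rot: [0.498, -0.499, 0.502, 0.501]
contact_force: [-3.4, -0.5, 10.3]
gripper_width: 28.8
grasp_force: 59.8
```

>>> send_rows([
  [[1.5,0,0],[0,0,0],20],
  [[0,0,0],[0,0,0],50],
  [[0,0,0],[0,0,0],50],
  [[0,0,0],[0,0,0],50],
  [[0,0,-15],[0,0,0],50],
  [[0,0,-25],[0,0,0],50],
  [[0,0,-20],[0,0,0],50],
  [[0,0,0],[0,0,0],50],
])

```text
clock: 32.05
position: [571.7, 100.8, 123.3]
ee_rot: [0.498, -0.497, 0.499, 0.506]
contact_force: [-32.2, 4.5, 2.5]
gripper_width: 50.1
grasp_force: 0.0
```

>>> send_rows([
  [[30,0,0],[0,0,0],50],
  [[40,0,0],[0,0,0],50],
  [[40,0,0],[0,0,0],50],
  [[0,30,0],[0,0,0],50],
  [[0,40,0],[0,0,0],50],
  [[0,40,0],[0,0,0],50],
  [[0,40,0],[0,0,0],50],
  [[0,0,0],[0,0,0],50],
])

```text
clock: 32.85
position: [425.3, 102.6, 234.3]
ee_rot: [0.502, -0.498, 0.501, 0.499]
contact_force: [1.1, 0.9, -0.1]
gripper_width: 50.0
grasp_force: 0.0
```

```bash
python3 - <<'E'
from h import *
np.set_printoptions(precision=3,suppress=True)
st=monitor.read_state();print(st["position"],st["joints"]);print(Ro.from_quat(st["ee_rot"]).as_matrix())
a=get_image("scene");b=get_image("top")
cv2.imwrite("pics/s9.png",a[:,:,::-1]);cv2.imwrite("pics/t9.png",b[:,:,::-1])
for c in blobs(a,*OR)[3:]:print("sc or",np.array(cen(c)),np.array(cv2.minAreaRect(c)[1]),cv2.minAreaRect(c)[2])
for c in blobs(b,*OR):print("top or",np.array(cen(c)),np.array(cv2.minAreaRect(c)[1]),cv2.minAreaRect(c)[2])
E
```

```text
[425.257 102.584 234.337] [ 0.982  0.664 -0.589  0.618 -1.834 -1.386]
[[ 0.002 -1.     0.006]
 [ 0.001 -0.006 -1.   ]
 [ 1.     0.002  0.001]]
sc or [343.144 279.561] [27.591 44.552] 8.530765533447266
sc or [308.191 274.305] [28.458 43.782] 5.710593223571777
sc or [273.076 267.43 ] [43. 30.] 90.0
sc or [448.075 238.34 ] [41.557 30.242] 12.094757080078125
top or [215.133 313.797] [36.124 20.552] 5.19442892074585
top or [299.465 229.78 ] [20. 20.] 90.0
top or [357.213 228.031] [20. 20.] 90.0
top or [328.708 227.982] [19. 19.] 90.0
```

C is in the tray at top px (299,230). I'll bring the tool back to pointing down and go to D's head at about (361,343).

>>> send_rows([
  [[0,0,0],[0,-0.1309,0],60],
  [[0,0,0],[0,-0.1309,0],60],
  [[0,0,0],[0,-0.1309,0],60],
  [[0,0,0],[0,-0.1309,0],60],
  [[0,0,0],[0,-0.1309,0],60],
  [[0,0,0],[0,-0.1309,0],60],
])

```text
clock: 33.55
position: [428.9, 102.3, 234.3]
ee_rot: [0.655, -0.654, 0.269, 0.268]
contact_force: [-0.4, 0.1, -0.4]
gripper_width: 60.1
grasp_force: 0.0
```

>>> send_rows([
  [[0,0,0],[0,-0.1309,0],60],
  [[0,0,0],[0,-0.1309,0],60],
  [[0,0,0],[0,-0.1309,0],60],
  [[0,0,0],[0,-0.1309,0],60],
  [[0,0,0],[0,-0.1309,0],60],
  [[0,0,0],[0,-0.1309,0],60],
  [[0,0,0],[0,0,0.09],60],
  [[0,0,0],[0,0,0],60],
])

```text
clock: 34.35
position: [428.8, 100.6, 234.7]
ee_rot: [-0.674, 0.739, 0.0, 0.001]
contact_force: [-0.0, 0.3, 1.3]
gripper_width: 59.7
grasp_force: 0.0
```

```bash
python3 - <<'E'
from h import *
np.set_printoptions(precision=3,suppress=True)
st=monitor.read_state();print(st["position"],st["joints"]);print(Ro.from_quat(st["ee_rot"]).as_matrix())
a=get_image("scene");b=get_image("top")
cv2.imwrite("pics/s10.png",a[:,:,::-1]);cv2.imwrite("pics/t10.png",b[:,:,::-1])
for c in blobs(a,*OR)[3:]:print("sc or",np.array(cen(c)),np.array(cv2.minAreaRect(c)[1]),cv2.minAreaRect(c)[2])
for c in blobs(b,*OR):print("top or",np.array(cen(c)),np.array(cv2.minAreaRect(c)[1]),cv2.minAreaRect(c)[2])
hsv=cv2.cvtColor(b,cv2.COLOR_RGB2HSV);m=cv2.inRange(hsv,np.array((0,0,100)),np.array((40,80,255)))
n,l,s,cc=cv2.connectedComponentsWithStats(m)
for i in range(1,n):
    if 60<s[i,4]<200 and abs(cc[i][0]-191)<40 and abs(cc[i][1]-311)<30: print(cc[i],plane("top",cc[i],27))
E
```

```text
[428.773 100.571 234.724] [ 0.601  0.061 -0.412 -0.001 -1.097 -0.692]
[[-0.091 -0.996  0.001]
 [-0.996  0.091  0.001]
 [-0.001 -0.001 -1.   ]]
sc or [343.081 279.481] [27.577 44.689] 8.13010311126709
sc or [308.113 274.29 ] [28.458 43.782] 5.710593223571777
sc or [273.012 267.499] [43. 30.] 90.0
sc or [447.96  238.227] [41.969 30.398] 11.309932708740234
top or [225.495 317.17 ] [14.664 27.772] 55.00798034667969
top or [299.545 229.166] [20. 20.] 90.0
top or [357.259 227.778] [19. 20.] 90.0
top or [328.69  227.984] [19. 19.] 90.0
```

>>> send_rows([
  [[-39.2,14.8,0],[0,0,0],60],
  [[-39.2,14.8,0],[0,0,0],60],
  [[-39.2,14.8,0],[0,0,0],60],
  [[-39.2,14.8,0],[0,0,0],60],
  [[-39.2,14.8,0],[0,0,0],60],
  [[-39.2,14.8,0],[0,0,0],60],
  [[0,0,40],[0,0,0],60],
  [[0,0,40],[0,0,0],60],
])

```text
clock: 35.25
position: [359.6, 346.3, 153.5]
ee_rot: [-0.677, 0.736, 0.001, 0.001]
contact_force: [0.4, 0.6, -0.6]
gripper_width: 60.0
grasp_force: 0.0
```

>>> send_rows([
  [[0,0,40],[0,0,0],60],
  [[0,0,40],[0,0,0],60],
  [[0,0,35],[0,0,0],60],
  [[0,0,20],[0,0,0],60],
  [[0,0,7],[0,0,0],60],
  [[0,0,0],[0,0,0],60],
])

```text
clock: 35.85
position: [359.7, 343.8, 11.2]
ee_rot: [-0.676, 0.737, -0.0, -0.001]
contact_force: [0.7, -0.1, 1.7]
gripper_width: 60.3
grasp_force: 0.0
```

>>> send_rows([
  [[0,0,0],[0,0,0],40],
  [[0,0,0],[0,0,0],20],
  [[0,0,0],[0,0,0],20],
  [[0,0,0],[0,0,0],20],
  [[0,0,0],[0,0,0],20],
])

```text
clock: 36.35
position: [360.6, 345.1, 13.6]
ee_rot: [-0.675, 0.738, 0.001, 0.002]
contact_force: [-1.6, 1.2, 4.8]
gripper_width: 29.1
grasp_force: 58.9
```

>>> send_rows([
  [[0,0,-15],[0,0,0],20],
  [[0,0,-30],[0,0,0],20],
  [[0,0,-35],[0,0,0],20],
  [[0,0,-35],[0,0,0],20],
  [[0,0,-30],[0,0,0],20],
  [[0,0,0],[0,0,0],20],
])

```text
clock: 36.95
position: [361.4, 345.6, 161.4]
ee_rot: [-0.675, 0.738, 0.002, 0.005]
contact_force: [1.1, 0.3, -3.3]
gripper_width: 29.3
grasp_force: 59.6
```

>>> send_rows([
  [[17,-8.3,0],[0,0,0],20],
  [[34.5,-16.6,0],[0,0,0],20],
  [[34.5,-16.6,0],[0,0,0],20],
  [[34.5,-16.6,0],[0,0,0],20],
  [[34.5,-16.6,0],[0,0,0],20],
  [[34.5,-16.6,0],[0,0,0],20],
  [[17,-8.3,0],[0,0,0],20],
  [[0,0,0],[0,0,0],20],
])

```text
clock: 37.75
position: [440.0, 126.5, 155.4]
ee_rot: [-0.673, 0.739, 0.001, -0.002]
contact_force: [-0.6, 0.1, -2.1]
gripper_width: 29.1
grasp_force: 59.6
```

>>> send_rows([
  [[0,0,0],[0,-0.06,0],20],
  [[0,0,0],[0,-0.12,0],20],
  [[0,0,0],[0,-0.12,0],20],
  [[0,0,0],[0,-0.12,0],20],
  [[0,0,0],[0,-0.12,0],20],
  [[0,0,0],[0,-0.12,0],20],
  [[0,0,0],[0,0,0],20],
])

```text
clock: 38.45
position: [440.6, 126.9, 154.8]
ee_rot: [-0.635, 0.701, 0.22, 0.238]
contact_force: [0.1, -1.6, -2.7]
gripper_width: 29.1
grasp_force: 59.7
```

```bash
python3 - <<'E'
from h import *
np.set_printoptions(precision=3,suppress=True)
st=monitor.read_state();print(st["position"],st["gripper_width"],st["joints"]);print(Ro.from_quat(st["ee_rot"]).as_matrix())
E
```

```text
[440.565 126.859 154.813] 29.084317836015305 [ 0.136  0.212 -0.357 -0.791 -1.     0.209]
[[-0.079 -0.995  0.054]
 [-0.786  0.095  0.611]
 [-0.614  0.006 -0.789]]
```

Going fine. The remaining turn is about 0.91 rad.

>>> send_rows([
  [[0,0,0],[0,-0.12,0],20],
  [[0,0,0],[0,-0.12,0],20],
  [[0,0,0],[0,-0.12,0],20],
  [[0,0,0],[0,-0.12,0],20],
  [[0,0,0],[0,-0.12,0],20],
  [[0,0,0],[0,-0.12,0],20],
  [[0,0,0],[0,-0.12,0],20],
  [[0,0,0],[0,-0.07,0],20],
])

```text
clock: 39.25
position: [440.0, 129.8, 154.5]
ee_rot: [-0.477, 0.523, 0.48, 0.519]
contact_force: [-0.1, -0.4, -3.3]
gripper_width: 29.3
grasp_force: 59.9
```

```bash
python3 - <<'E'
from h import *
np.set_printoptions(precision=3,suppress=True)
st=monitor.read_state();print(st["position"],st["gripper_width"],st["joints"]);print(Ro.from_quat(st["ee_rot"]).as_matrix())
a=get_image("scene")
for c in blobs(a,*OR)[3:]:print("sc or",np.array(cen(c)),np.array(cv2.minAreaRect(c)[1]),cv2.minAreaRect(c)[2])
print(proj("scene",(438,107,155-119+46)))
E
```

```text
[440.039 129.752 154.492] 29.294876140333525 [-0.313  0.69  -0.332 -1.375 -1.688  1.026]
[[-0.007 -0.996  0.085]
 [-0.     0.085  0.996]
 [-1.     0.007 -0.001]]
sc or [343.235 279.336] [27.619 45.374] 9.462321281433105
sc or [308.279 274.064] [28.474 44.596] 6.009005546569824
sc or [273.024 267.164] [43. 31.] 90.0
sc or [382.322 229.3  ] [26.468 31.236] 9.462322235107422
[377.248 232.504]
```

>>> send_rows([
  [[10,0,0],[0,0,0],20],
  [[10,0,0],[0,0,0],20],
  [[8,0,0],[0,0,0],20],
  [[3,0,0],[0,0,0],20],
  [[2,0,0],[0,0,0],20],
  [[1,0,0],[0,0,0],20],
  [[0,0,0],[0,0,0],20],
])

```text
clock: 40.0
position: [441.0, 129.1, 123.2]
ee_rot: [-0.478, 0.522, 0.477, 0.522]
contact_force: [0.3, 1.2, -1.8]
gripper_width: 28.9
grasp_force: 59.9
```

>>> send_rows([
  [[1.5,0,0],[0,0,0],20],
  [[1.5,0,0],[0,0,0],20],
  [[1,0,0],[0,0,0],20],
  [[0,0,0],[0,0,0],20],
])

```text
clock: 40.4
position: [441.0, 129.1, 120.1]
ee_rot: [-0.477, 0.521, 0.478, 0.522]
contact_force: [0.9, -0.3, 3.7]
gripper_width: 28.8
grasp_force: 59.9
```

>>> send_rows([
  [[0,0,0],[0,0,0],60],
  [[0,0,0],[0,0,0],60],
  [[0,0,0],[0,0,0],60],
  [[0,0,-15],[0,0,0],60],
  [[0,0,-30],[0,0,0],60],
  [[0,0,-25],[0,0,0],60],
  [[-30,0,0],[0,0,0],60],
  [[-45,0,0],[0,0,0],60],
])

```text
clock: 41.2
position: [434.6, 57.9, 192.7]
ee_rot: [-0.475, 0.523, 0.479, 0.521]
contact_force: [1.6, -0.2, 0.6]
gripper_width: 59.9
grasp_force: 0.0
```

>>> send_rows([
  [[-45,0,0],[0,0,0],60],
  [[0,0,0],[0,0.13,0],60],
  [[0,0,0],[0,0.13,0],60],
  [[0,0,0],[0,0.13,0],60],
  [[0,0,0],[0,0.13,0],60],
  [[0,0,0],[0,0.13,0],60],
  [[0,0,0],[0,0.13,0],60],
  [[0,0,0],[0,0.13,0],60],
])

```text
clock: 42.0
position: [435.2, 58.0, 240.1]
ee_rot: [-0.639, 0.699, 0.216, 0.238]
contact_force: [-1.2, 0.2, -0.4]
gripper_width: 60.0
grasp_force: 0.0
```

>>> send_rows([
  [[0,0,0],[0,0.13,0],60],
  [[0,0,0],[0,0.13,0],60],
  [[0,0,0],[0,0.13,0],60],
  [[0,0,0],[0,0.13,0],60],
  [[0,0,0],[0,0.14,0],60],
  [[0,0,0],[0,0,0],60],
])

```text
clock: 42.6
position: [434.4, 60.6, 238.8]
ee_rot: [-0.677, 0.736, -0.001, -0.001]
contact_force: [-0.5, 0.7, -0.0]
gripper_width: 59.9
grasp_force: 0.0
```

```bash
python3 - <<'E'
from h import *
np.set_printoptions(precision=3,suppress=True)
st=monitor.read_state();print(st["position"],st["gripper_width"],st["joints"]);print(Ro.from_quat(st["ee_rot"]).as_matrix())
a=get_image("scene");b=get_image("top")
for c in blobs(a,*OR)[3:]:print("sc or",np.array(cen(c)),np.array(cv2.minAreaRect(c)[1]),cv2.minAreaRect(c)[2])
for c in blobs(b,*OR):print("top or",np.array(cen(c)),np.array(cv2.minAreaRect(c)[1]),cv2.minAreaRect(c)[2])
m=cv2.inRange(cv2.cvtColor(a,cv2.COLOR_RGB2HSV),np.array((0,0,90)),np.array((40,80,255)))
n,l,s,cc=cv2.connectedComponentsWithStats(m)
for i in range(1,n):
    if 40<s[i,4]<350 and 250<cc[i][0]<470 and 150<cc[i][1]<290: print("ball?",s[i],cc[i],plane("scene",cc[i],119))
print(proj("scene",(439,110,119)),proj("scene",(439,110,46)))
E
```

```text
[434.432  60.594 238.779] 59.88913499491915 [ 0.513  0.056 -0.408  0.003 -1.11  -0.598]
[[-0.083 -0.997 -0.001]
 [-0.997  0.083 -0.003]
 [ 0.003  0.001 -1.   ]]
sc or [343.21  279.368] [27.727 44.9  ] 10.30484676361084
sc or [377.182 260.746] [23.345 11.672] 9.462321281433105
sc or [307.976 274.333] [28.458 43.782] 5.710593223571777
sc or [272.998 267.463] [43. 30.] 90.0
sc or [381.294 234.536] [25.646 19.235] 9.462321281433105
top or [305.397 228.218] [19. 11.] 90.0
top or [357.339 227.734] [19. 20.] 90.0
top or [328.686 227.991] [19. 19.] 90.0
ball? [328 140  27  32 319] [338.821 158.144] [210.913 -29.556 119.   ]
ball? [365 152  28  22 329] [379.401 162.9  ] [206.896  76.725 119.   ]
ball? [378 215  11  10  86] [383.198 219.826] [434.582 116.637 119.   ]
ball? [267 236  13  12 127] [273.039 241.961] [ 565.054 -102.327  119.   ]
ball? [303 243  14  12 135] [309.244 248.556] [566.703 -22.569 119.   ]
ball? [339 248  14  12 131] [345.298 253.977] [564.899  54.317 119.   ]
ball? [423 280  12   7  53] [428.34  283.189] [608.147 229.089 119.   ]
[380.006 220.59 ] [377.063 244.567]
```

D stands on the table at about (440,115). I'll regrasp it from above.

>>> send_rows([
  [[-27,-0.5,0],[0,0,0],60],
  [[-27,-0.5,0],[0,0,0],60],
  [[0,0,40],[0,0,0],60],
  [[0,0,40],[0,0,0],60],
  [[0,0,35],[0,0,0],60],
  [[0,0,17],[0,0,0],60],
  [[0,0,5],[0,0,0],60],
  [[0,0,0],[0,0,0],60],
])

```text
clock: 43.5
position: [440.9, 112.1, 102.0]
ee_rot: [-0.674, 0.739, 0.001, -0.0]
contact_force: [-0.7, 0.6, 0.5]
gripper_width: 60.0
grasp_force: 0.0
```

>>> send_rows([
  [[0,0,0],[0,0,0],40],
  [[0,0,0],[0,0,0],20],
  [[0,0,0],[0,0,0],20],
  [[0,0,0],[0,0,0],20],
  [[0,0,0],[0,0,0],20],
])

```text
clock: 44.0
position: [441.5, 113.5, 103.7]
ee_rot: [-0.675, 0.738, -0.0, 0.002]
contact_force: [-1.5, -1.3, 6.5]
gripper_width: 29.4
grasp_force: 58.8
```

>>> send_rows([
  [[0,0,-10],[0,0,0],20],
  [[0,0,-20],[0,0,0],20],
  [[0,0,-15],[0,0,-0.075],20],
  [[-10,0,0],[0,0,0],20],
  [[-6,-12,0],[0,0,0],20],
  [[-6,-23,0],[0,0,0],20],
  [[-6,-23,0],[0,0,0],20],
  [[0,-23,0],[0,0,0],20],
])

```text
clock: 44.8
position: [523.0, 141.2, 145.7]
ee_rot: [-0.702, 0.712, 0.001, -0.001]
contact_force: [-0.0, 0.2, -2.3]
gripper_width: 29.1
grasp_force: 59.7
```

>>> send_rows([
  [[0,-23,0],[0,0,0],20],
  [[0,-21,0],[0,0,0],20],
  [[0,-12,0],[0,0,0],20],
  [[0,0,0],[0,0,0],20],
  [[0,0,0],[0,0,0],20],
])

```text
clock: 45.3
position: [577.1, 139.2, 145.9]
ee_rot: [-0.702, 0.712, 0.001, -0.001]
contact_force: [-1.1, -1.0, -3.1]
gripper_width: 29.0
grasp_force: 59.7
```

>>> send_rows([
  [[0,0,10],[0,0,0],20],
  [[0,0,10],[0,0,0],20],
  [[0,0,10],[0,0,0],20],
  [[0,0,4],[0,0,0],20],
  [[0,0,2],[0,0,0],20],
  [[0,0,2],[0,0,0],20],
  [[0,0,0],[0,0,0],20],
])

```text
clock: 46.0
position: [578.1, 139.4, 109.2]
ee_rot: [-0.702, 0.712, 0.0, 0.0]
contact_force: [-0.2, -0.4, -2.9]
gripper_width: 28.9
grasp_force: 59.9
```

>>> send_rows([
  [[0,0,1],[0,0,0],20],
  [[0,0,1],[0,0,0],20],
  [[0,0,0],[0,0,0],20],
])

```text
clock: 46.3
position: [578.4, 139.4, 108.9]
ee_rot: [-0.702, 0.712, -0.0, 0.001]
contact_force: [-1.7, -1.1, 4.7]
gripper_width: 29.0
grasp_force: 60.4
```

>>> send_rows([
  [[0,0,0],[0,0,0],60],
  [[0,0,0],[0,0,0],60],
  [[0,0,-2],[0,0,0],60],
  [[0,0,-30],[0,0,0],60],
  [[0,0,-45],[0,0,0],60],
  [[0,0,-45],[0,0,0],60],
  [[0,0,-45],[0,0,0],60],
  [[0,0,-35],[0,0,0],60],
])

```text
clock: 47.1
position: [578.4, 139.2, 312.7]
ee_rot: [-0.702, 0.712, -0.001, 0.002]
contact_force: [0.3, -0.4, -0.1]
gripper_width: 59.7
grasp_force: 0.0
```

>>> send_rows([
  [[0,40,0],[0,0,0],60],
  [[0,40,0],[0,0,0],60],
  [[0,40,0],[0,0,0],60],
  [[0,40,0],[0,0,0],60],
  [[40,0,0],[0,0,0],60],
  [[45,0,0],[0,0,0],60],
  [[45,0,0],[0,0,0],60],
  [[45,0,0],[0,0,0],60],
])

```text
clock: 47.9
position: [415.2, -34.9, 309.6]
ee_rot: [-0.703, 0.711, -0.0, 0.001]
contact_force: [0.3, -0.3, 0.4]
gripper_width: 59.8
grasp_force: 0.0
```

>>> send_rows([
  [[45,0,0],[0,0,0],60],
  [[45,0,0],[0,0,0],60],
  [[45,0,0],[0,0,0],60],
  [[45,0,0],[0,0,0],60],
  [[0,0,0],[0,0,0],60],
])

```text
clock: 48.4
position: [412.5, -217.7, 308.5]
ee_rot: [-0.7, 0.714, 0.0, -0.0]
contact_force: [-0.0, 0.4, -0.7]
gripper_width: 59.8
grasp_force: 0.0
```

```bash
python3 - <<'E'
from h import *
np.set_printoptions(precision=1,suppress=True)
st=monitor.read_state();print(st["position"],st["ee_rot"])
a=get_image("scene");b=get_image("top")
cv2.imwrite("pics/s11.png",a[:,:,::-1]);cv2.imwrite("pics/t11.png",b[:,:,::-1])
cv2.imwrite("pics/c11.png",np.vstack([cv2.resize(a[150:350,110:540],(645,300)),cv2.resize(b[165:345,150:500],(645,300))])[:,:,::-1])
for c in blobs(a,*OR)[3:]:print("sc or",np.array(cen(c)),np.array(cv2.minAreaRect(c)[1]),cv2.minAreaRect(c)[2])
for c in blobs(b,*OR):print("top or",np.array(cen(c)),np.array(cv2.minAreaRect(c)[1]),cv2.minAreaRect(c)[2],plane("top",cen(c),92))
# knob: dark blob
for nm,im,(u,v) in(("scene",a,(203,212)),("top",b,proj("top",(634,-219,231)))):
    g=im.max(2);m=(g<40).astype(np.uint8);n,l,s,cc=cv2.connectedComponentsWithStats(m)
    for i in range(1,n):
        if s[i,4]>15 and np.hypot(*(cc[i]-(u,v)))<20:print(nm,s[i],cc[i],(u,v))
E
```

```text
[ 412.5 -217.7  308.5] [-0.7  0.7  0.  -0. ]
sc or [382.8 287.7] [27.1 45.1] 11.309932708740234
sc or [343.  279.4] [27.6 44.6] 8.530765533447266
sc or [308.  274.1] [28.5 44.6] 6.009005546569824
sc or [273.1 267.3] [30. 44.] 0.0
top or [299.4 229.4] [20. 20.] 90.0 [565.5  52.3  92. ]
top or [267.6 227.8] [19. 20.] 90.0 [570.4 134.6  92. ]
scene [199 208  10  12  87] [203.3 212.8] (203, 212)
top [409 182  10   9  70] [413.6 185.7] (np.float64(414.98713295044934), np.float64(186.51785585796492))
```

View pics/c11.png

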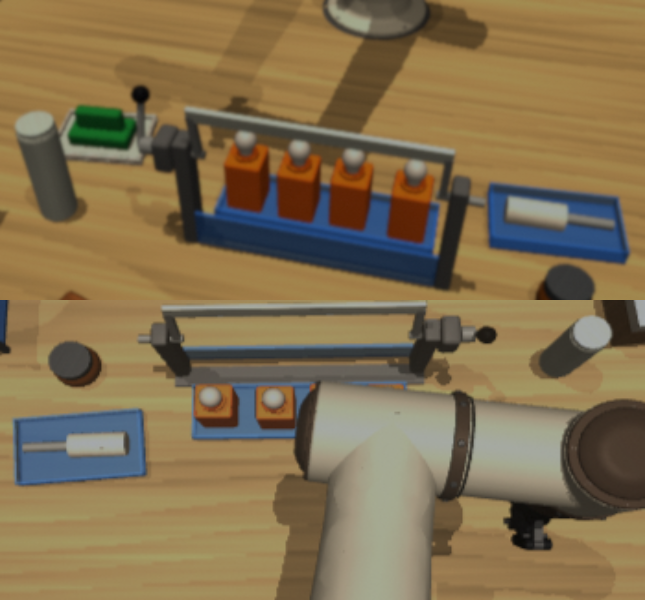

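All four bottles stand in the tray with their heads at upper crop (245,140) to (415,170). The bar is fully up and the scrubber is in the dish. I'll lower the lever by pushing the knob from behind with closed fingers.

>>> send_rows([
  [[0,0,0],[0,0,-0.132],30],
  [[0,0,0],[0,0,-0.132],10],
  [[0,0,0],[0,0,-0.132],0],
  [[0,0,0],[0,0,-0.132],0],
  [[0,0,0],[0,0,-0.132],0],
  [[0,0,0],[0,0,-0.132],0],
])

```text
clock: 49.1
position: [413.4, -212.1, 309.1]
ee_rot: [0.924, -0.382, 0.0, -0.0]
contact_force: [-0.3, 0.3, 0.6]
gripper_width: 0.0
grasp_force: 0.0
```

>>> send_rows([
  [[0,0,0],[0,0,-0.132],0],
  [[0,0,0],[0,0,-0.132],0],
  [[0,0,0],[0,0,-0.132],0],
  [[0,0,0],[0,0,-0.132],0],
  [[0,0,0],[0,0,-0.132],0],
  [[0,0,0],[0,0,-0.12],0],
  [[0,0,0],[0,0,0],0],
])

```text
clock: 49.8
position: [413.4, -212.3, 309.1]
ee_rot: [1.0, -0.005, 0.0, -0.0]
contact_force: [-0.3, -0.3, -0.4]
gripper_width: -0.2
grasp_force: 0.0
```

>>> send_rows([
  [[35,0,0],[0,0,0],0],
  [[35,0,0],[0,0,0],0],
  [[35,0,0],[0,0,0],0],
  [[35,0,0],[0,0,0],0],
  [[35,0,0],[0,0,0],0],
  [[35,0,0],[0,0,0],0],
  [[37,0,0],[0,0,0],0],
  [[0,0,0],[0,0,0],0],
])

```text
clock: 50.6
position: [663.5, -214.8, 305.1]
ee_rot: [1.0, -0.006, -0.002, -0.001]
contact_force: [-0.4, 0.8, -1.7]
gripper_width: 0.3
grasp_force: 0.0
```

>>> send_rows([
  [[0,0,30],[0,0,0],0],
  [[0,0,30],[0,0,0],0],
  [[0,0,20],[0,0,0],0],
  [[0,0,0],[0,0,0],0],
  [[-6,0,0],[0,0,0],0],
  [[-11,0,4],[0,0,0],0],
  [[-11,0,6],[0,0,0],0],
  [[-9,0,7],[0,0,0],0],
])

```text
clock: 51.4
position: [624.6, -216.1, 215.5]
ee_rot: [1.0, -0.006, 0.004, 0.0]
contact_force: [2.4, -0.2, 1.6]
gripper_width: 0.3
grasp_force: 1.4
```

>>> send_rows([
  [[-9,0,8],[0,0,0],0],
  [[-6,0,6],[0,0,0],0],
  [[0,0,0],[0,0,0],0],
])

```text
clock: 51.7
position: [607.8, -215.9, 199.3]
ee_rot: [1.0, -0.006, 0.001, -0.0]
contact_force: [1.9, 0.5, 0.5]
gripper_width: -0.2
grasp_force: 0.7
```

```bash
python3 - <<'E'
from h import *
np.set_printoptions(precision=1,suppress=True)
st=monitor.read_state();print(st["position"],st["contact_force"])
a=get_image("scene");cv2.imwrite("pics/s12.png",a[:,:,::-1])
hsv=cv2.cvtColor(a,cv2.COLOR_RGB2HSV)
# bar: light grey pixels, line fit between cols 260..400
m=cv2.inRange(hsv,np.array((0,0,120)),np.array((180,45,255)));
for u in (246,260,325,395,409):print(u,np.where(m[180:280,u])[0]+180)
def W(x,y,z):return [578+x+.01*y,20+y-.01*x,z]
for A in np.arange(0,1.8,.25):
    x,z=80-80*np.cos(A),165+80*np.sin(A);p,q=proj("scene",W(x,-163,z)),proj("scene",W(x,163,z));print(round(A,2),[round(p[1]+(q[1]-p[1])*(u-p[0])/(q[0]-p[0]),1) for u in(246,260,325,395,409)])
for c in blobs(a,*OR)[3:]:print("sc or",np.array(cen(c)),np.array(cv2.minAreaRect(c)[1]))
E
```

```text
[ 607.8 -215.9  199.3] [1.9 0.5 0.5]
246 []
260 []
325 []
395 [230 231 232 233 234 235 236 237 238 239]
409 [232 233 234 235 236 237 238 239 240 241 242 243 244 262 263]
0.0 [np.float64(224.9), np.float64(227.3), np.float64(238.4), np.float64(250.3), np.float64(252.7)]
0.25 [np.float64(218.5), np.float64(220.8), np.float64(231.8), np.float64(243.5), np.float64(245.9)]
0.5 [np.float64(213.9), np.float64(216.2), np.float64(227.1), np.float64(238.7), np.float64(241.1)]
0.75 [np.float64(211.6), np.float64(213.9), np.float64(224.7), np.float64(236.3), np.float64(238.6)]
1.0 [np.float64(211.7), np.float64(214.1), np.float64(224.8), np.float64(236.5), np.float64(238.8)]
1.25 [np.float64(214.6), np.float64(216.9), np.float64(227.7), np.float64(239.4), np.float64(241.8)]
1.5 [np.float64(220.0), np.float64(222.4), np.float64(233.3), np.float64(245.1), np.float64(247.5)]
1.75 [np.float64(227.8), np.float64(230.2), np.float64(241.4), np.float64(253.3), np.float64(255.7)]
sc or [382.8 287.8] [26.9 45.1]
sc or [343.1 279.4] [27.5 44.5]
sc or [308.  274.5] [27.9 44.3]
sc or [272.9 267.6] [43. 30.]
```

>>> send_rows([
  [[0,0,-30],[0,0,0],0],
  [[0,0,-20],[0,0,0],0],
  [[-9,0,0],[0,0,0],0],
  [[-8,0,0],[0,0,0],0],
  [[0,0,20],[0,0,0],0],
  [[0,0,15],[0,0,0],0],
  [[0,0,10],[0,0,0],0],
  [[0,0,10],[0,0,0],0],
])

```text
clock: 52.55
position: [589.5, -215.9, 192.1]
ee_rot: [1.0, -0.006, -0.002, -0.0]
contact_force: [-1.9, -0.3, 4.8]
gripper_width: -0.0
grasp_force: 1.8
```

>>> send_rows([
  [[0,0,10],[0,0,0],0],
  [[0,0,10],[0,0,0],0],
  [[0,0,10],[0,0,0],0],
  [[0,0,8],[0,0,0],0],
  [[0,0,0],[0,0,0],0],
])

```text
clock: 53.05
position: [591.2, -215.5, 153.3]
ee_rot: [1.0, -0.006, -0.0, -0.001]
contact_force: [-0.0, 0.4, 0.1]
gripper_width: -0.2
grasp_force: 0.0
```

>>> send_rows([
  [[0,0,5],[0,0,0],0],
  [[0,0,4],[0,0,0],0],
  [[0,0,3],[0,0,0],0],
  [[0,0,0],[0,0,0],0],
])

```text
clock: 53.45
position: [592.0, -215.8, 143.3]
ee_rot: [1.0, -0.006, 0.001, -0.0]
contact_force: [2.1, 0.0, 1.9]
gripper_width: 0.0
grasp_force: 1.1
```

```bash
python3 - <<'E'
from h import *
np.set_printoptions(precision=1,suppress=True)
st=monitor.read_state();print(st["position"],st["contact_force"])
a=get_image("scene");b=get_image("top");cv2.imwrite("pics/s13.png",a[:,:,::-1]);cv2.imwrite("pics/t13.png",b[:,:,::-1])
o=cv2.imread("pics/scene0.png")[:,:,::-1]
for im in(o,a):
    m=cv2.inRange(cv2.cvtColor(im,cv2.COLOR_RGB2HSV),np.array((0,0,120)),np.array((180,45,255)))
    for u in (300,360,395,405):
        r=np.where(m[180:280,u])[0]+180;print(u,r)
E
```

```text
[ 592.  -215.8  143.3] [2.1 0.  1.9]
300 [226 227 228 229 230 231 232 233 234]
360 [236 237 238 239 240 241 242 243]
395 [242 243 244 245 246 247 248 249]
405 [243 244 245 246 247 248 249 250 267 268 269 270 271 272 273 274 275 276
 277 278 279]
300 []
360 [239 240 241 242 243 244 245 246 247]
395 [245 246 247 248 249 250 251 252]
405 [247 248 249 250 251 252 253 254 266 267 268 269 270 271 272 273 274 275
 276 277 278 279]
```

>>> send_rows([
  [[0,0,2],[0,0,0],0],
  [[0,0,2],[0,0,0],0],
  [[0,0,2],[0,0,0],0],
  [[0,0,0],[0,0,0],0],
])

```text
clock: 53.95
position: [592.0, -215.9, 142.4]
ee_rot: [1.0, -0.005, 0.002, 0.001]
contact_force: [-4.5, 5.0, 21.6]
gripper_width: -0.1
grasp_force: 10.7
```

The knob is at its stop (21 N and no further motion). I'll back off upward and check.

>>> send_rows([
  [[0,0,-10],[0,0,0],0],
  [[0,0,-30],[0,0,0],0],
  [[0,0,-40],[0,0,0],0],
  [[0,0,-40],[0,0,0],0],
  [[-40,0,-40],[0,0,0],0],
  [[-40,0,0],[0,0,0],0],
  [[-40,0,0],[0,0,0],0],
  [[-40,0,0],[0,0,0],0],
])

```text
clock: 54.75
position: [432.7, -213.4, 290.9]
ee_rot: [1.0, -0.006, -0.002, -0.001]
contact_force: [0.1, 0.0, 0.3]
gripper_width: -0.1
grasp_force: 0.0
```

>>> send_rows([
  [[0,40,0],[0,0,0],0],
  [[0,40,0],[0,0,0],0],
  [[0,40,0],[0,0,0],0],
  [[0,40,0],[0,0,0],0],
  [[0,0,0],[0,0,0],0],
  [[0,0,0],[0,0,0],0],
])

```text
clock: 55.35
position: [432.4, -374.0, 290.2]
ee_rot: [1.0, -0.007, -0.002, -0.002]
contact_force: [-0.0, 0.9, -0.0]
gripper_width: -0.3
grasp_force: 0.0
```

```bash
python3 - <<'E'
from h import *
np.set_printoptions(precision=1,suppress=True)
st=monitor.read_state();print(st["position"],st["contact_force"])
a=get_image("scene");b=get_image("top");cv2.imwrite("pics/s14.png",a[:,:,::-1])
m=cv2.inRange(cv2.cvtColor(a,cv2.COLOR_RGB2HSV),np.array((0,0,120)),np.array((180,45,255)))
for u in (300,360,395,405):print(u,np.where(m[180:262,u])[0]+180)
g=a.max(2);n,l,s,cc=cv2.connectedComponentsWithStats((g<40).astype(np.uint8))
for i in range(1,n):
    if s[i,4]>15 and np.hypot(*(cc[i]-(216,238)))<20:print("knob",s[i],cc[i])
for c in blobs(a,*OR)[3:]:print("sc or",np.array(cen(c)),np.array(cv2.minAreaRect(c)[1]))
for c in blobs(a,*GR):print("green",np.array(cen(c)),cv2.contourArea(c))
for c in blobs(b,*GR):print("green top",plane("top",cen(c),35),cv2.contourArea(c))
E
```

```text
[ 432.4 -374.   290.2] [-0.   0.9 -0. ]
300 [230 231 232 233 234 235 236 237]
360 [240 241 242 243 244 245 246]
395 [245 246 247 248 249 250 251 252]
405 [247 248 249 250 251 252 253 254]
sc or [382.8 287.8] [26.8 45. ]
sc or [343.  279.6] [27.6 44.6]
sc or [294.8 271.3] [56.1 46.6]
green [177.6 234.4] 894.5
```

```bash
python3 - <<'E'
from h import *
np.set_printoptions(precision=1,suppress=True)
b=get_image("top");a=get_image("scene")
for nm,im in(("scene",a),("s11",cv2.imread("pics/s11.png")[:,:,::-1].copy()),("s13",cv2.imread("pics/s13.png")[:,:,::-1].copy()),("top",b)):
    hsv=cv2.cvtColor(im,cv2.COLOR_RGB2HSV);m=cv2.inRange(hsv,np.array((0,0,100)),np.array((40,80,255)))
    n,l,s,cc=cv2.connectedComponentsWithStats(m)
    for i in range(1,n):
        r=(nm!="top" and 255<cc[i][0]<400 and 230<cc[i][1]<275) or (nm=="top" and 250<cc[i][0]<375 and 205<cc[i][1]<250)
        if r and 30<s[i,4]<300:print(nm,s[i],cc[i],plane("top" if nm=="top" else "scene",cc[i],124))
    for c in blobs(im,*OR)[(3 if nm!="top" else 0):]:print(nm,"or",np.array(cen(c)),cv2.boundingRect(c),cv2.contourArea(c))
hsv=cv2.cvtColor(a,cv2.COLOR_RGB2HSV);o=cv2.inRange(hsv,np.array(OR[0]),np.array(OR[1]))
for r in range(250,296,4):print(r,''.join('#' if v else '.' for v in o[r,255:330]))
E
```

```text
scene [304 248  10   7  51] [308.3 250.8] [579.2 -21.5 124. ]
scene [382 260  10   8  64] [386.9 263.7] [578.3 142.6 124. ]
scene or [382.8 287.8] (369, 263, 31, 48) 946.5
scene or [343.  279.6] (330, 255, 29, 48) 935.0
scene or [294.7 271.3] (268, 245, 56, 52) 1831.0
s11 [267 237  14  11 119] [273.1 241.9] [ 570.1 -100.4  124. ]
s11 [302 243  15  12 130] [309.  248.4] [571.6 -22.  124. ]
s11 [338 249  15  11 122] [345.2 253.8] [569.8  54.8 124. ]
s11 [380 256  14  12 133] [386.9 261.6] [572.2 141.9 124. ]
s11 or [382.8 287.7] (369, 263, 31, 48) 950.5
s11 or [343.  279.4] (330, 255, 29, 48) 940.0
s11 or [308.  274.1] (295, 250, 30, 47) 909.0
s11 or [273.1 267.3] (259, 245, 31, 45) 893.5
s13 [305 247   9   7  48] [309.2 249.9] [575.9 -20.5 124. ]
s13 [342 252   7   8  39] [344.9 255.7] [575.3  55.2 124. ]
s13 [382 259  11   9  75] [386.8 263.5] [577.8 142.4 124. ]
s13 or [382.8 287.8] (369, 263, 31, 48) 943.5
s13 or [343.1 279.5] (330, 255, 29, 48) 946.0
s13 or [307.9 274.6] (295, 252, 30, 45) 892.0
s13 or [272.9 267.7] (259, 246, 30, 44) 875.5
top [242 186  45  39 216] [250.3 208.4] 
[... 583 characters left out ...]
####################################################.#......
266 ...............####################################################.#......
270 ...............########################.#########################..........
274 ................######################..########################...........
278 ................######################..########################...........
282 ................######################..########################...........
286 .................######################.########################...........
290 .........................................#######################...........
294 .............................................##################............
```

```bash
python3 - <<'E'
from h import *
a=get_image("scene");o=cv2.imread("pics/s13.png")[:,:,::-1]
for nm,im in(("s13",o),("now",a)):
    m=cv2.inRange(cv2.cvtColor(im,cv2.COLOR_RGB2HSV),np.array(OR[0]),np.array(OR[1]))
    print(nm,[(r,255+int(np.argmax(m[r,255:330]>0))) for r in range(248,290,4)],"bottom rows",[(u,int(np.max(np.where(m[240:300,u])[0]))+240) for u in range(264,294,3) if m[240:300,u].any()])
cv2.imwrite("pics/x.png",a[:,:,::-1])
# predicted edges of an upright bottle, yaw 0, left-side vertical edges
for y in(-99.5,-80):
    for (dx,dy) in((-27,-27),(27,-27),(27,27),(-27,27)):
        print(y,(dx,dy),proj("scene",(577+dx,y+dy,5)).round(1),proj("scene",(577+dx,y+dy,97)).round(1))
m=cv2.inRange(cv2.cvtColor(a,cv2.COLOR_RGB2HSV),np.array((0,0,70)),np.array((40,90,255)))
for r in range(222,252,2):print(r,''.join('#' if v else '.' for v in m[r,260:325]))
E
```

```text
s13 [(248, 264), (252, 262), (256, 260), (260, 259), (264, 260), (268, 260), (272, 261), (276, 262), (280, 262), (284, 262), (288, 271)] bottom rows [(264, 286), (267, 287), (270, 287), (273, 288), (276, 288), (279, 289), (282, 289), (285, 260), (288, 261)]
now [(248, 269), (252, 269), (256, 269), (260, 268), (264, 270), (268, 270), (272, 271), (276, 271), (280, 271), (284, 271), (288, 272)] bottom rows [(270, 270), (273, 288), (276, 288), (279, 289), (282, 289), (285, 289), (288, 289), (291, 289)]
-99.5 (-27, -27) [267.  272.7] [264.8 243.2]
-99.5 (27, -27) [259.8 289.5] [257.2 259.9]
-99.5 (27, 27) [283.2 293.8] [281.8 264.1]
-99.5 (-27, 27) [289.6 276.7] [288.7 247.2]
-80 (-27, -27) [275.1 274.1] [273.4 244.6]
-80 (27, -27) [268.2 291.1] [266.  261.4]
-80 (27, 27) [291.7 295.3] [290.8 265.7]
-80 (-27, 27) [297.9 278.1] [297.4 248.6]
222 #................................................................
224 ###############..................................................
226 ############################.....................................
228 #########################################........................
230 ###################################################..............
232 .##############################################################..
234 ...........######################################################
236 ...................##############################################
238 .................#########.............##########################
240 ...............#############.......................##############
242 ...............#############...................................##
244 ...............#############..................#######............
246 ................###########.................###########..........
248 .................#########.................#############.........
250 ..................#####....................#############.........
```

```bash
python3 -c "
from bench import job_done
print(job_done())"
```

```text
the job is handed in; nothing more can be done
None
```

The job is handed in; no verdict came back. By my last camera check, all four bottles stand in the tray (one was knocked about 20 mm along the row but is still upright), the scrubber is in the dish ridge up, the bar is down at its stop and the arm is clear, though the arm briefly pressed something unseen with about 32 N while releasing the third bottle.

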